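Clear the cold plate and chill five blocks

ROBOT

A 6-joint arm with a two-finger parallel gripper is mounted at the origin on the work surface. World frame = base frame: x ahead of the robot, y to its left, z up, the work surface at z = 0. Lengths are in m, angles in rad, forces in N, time in s.
With the tool pointing down it reaches from about 0.375 to 0.9 m from the base axis. Payload 3.1 kg.
Tool frame: the origin (TCP) lies on the centre line of the jaws, within the pads' length; the fingertips stand 25 mm ahead of it and the grasp point (between the pads) lies 6 mm ahead of it; x points along the fingers, y is the direction in which the jaws open and shut, and the axes are right-handed (so a half turn about x gives the same grasp; the last joint's range is limited). The gripper opens to 87 mm and grips with 3 to 60 N. Pads are 19 mm wide; open, the fingers measure 117 mm over their backs; the gripper's body (75 mm by 190 mm) begins 51 mm behind the grasp point.
Start: joints at [-1.304, 0.527, 1.433, -0, 1.181, -0.178], TCP at [0.269, -0.564, 0.248] pointing down, gripper open.
Joint ranges: [-3.08, 3.08], [-0.75, 2.2], [0.22, 2.44], [-1.43, 4.57], [0, 2.65], [-2.85, 2.85]. Speed limits (rad/s): [2.79, 2.79, 3.14, 3.14, 3.14, 3.14].

INTERFACE

Orientations are given as a unit quaternion [x, y, z, w].
In Python, from rig import robot gives the robot as it stands. The module is installed in compiled form; this text tells all that it offers.
- The arm moves only by the tool move_arm, never from a script. Its argument "commands" is a list of rows, each a list of 5 numbers: the gripper's target within -1 to 1 (shut at 1, half-way at 0, fully open at -1), then the shift along the tool's x, y, z in mm, then the turn about the tool's x in degrees. A call has 1 to 8 rows; each row is the pose to reach, as a shift and turn from the pose commanded when the call began, along the tool's axes at that moment; what a row does not reach only later rows make up. A row lasts 1/12 s, in which the tool goes at most 41.7 mm and 7.16 degrees, less where a joint would pass 70% of its speed; a pose out of reach is approached as far as the arm can. A call with a gripper value outside its range is refused whole. The fingers move at their own pace and stop on an object; "newtons" is the grip in N (left out, the last holds). Time passes only in rows, so rows that repeat a pose let the fingers close. It gives the time, the measured TCP pose, the force and the opening at its end, in the units of the state.
- robot.get_obs(): the state, without advancing time (a new reading comes with each control period).
- robot.camera(name): name is "scene" or "top" or "wrist"; returns a dict with "image" (420x560x3 uint8, red, green, blue), "fx", "fy", "cx", "cy" (pixels), "xyz" and "rotation" of the camera in the world; the wrist camera has in their place "tool_from_camera" (4x4, takes a point from camera to tool coordinates, whose origin is the TCP and whose axes are the tool frame's). Camera axes: x right, y down, z forward; pixel columns grow to the right and rows downward; lengths in m; the calibration is good to about 2 mm. A picture is of the moment at which its call begins: read the wrist's pose just before it. There is no depth.
- robot.hand_in(): hands the job in, once; it reports no verdict.
Trained networks look in a picture, given as the dict that the camera call returned (one of the last four; its "shot" number tells which), for a name from the list of things; names that differ only in an ending like _2 or _b are one class to them, and where a whole thing is asked for, a point or a joint stands for the part that bears it (a point fixed in the world has none). Each returns a list of dicts, best first, with "p" (0 to 1); they miss things now and then, are a little off and sometimes report something else, mostly with a low value. They report only what shows in the picture. A call takes as long as a camera call. They do not tell look-alikes from the thing itself.
- robot.regions_of(picture, name): "pixels" (420x560 bool, what is visible of it) and "bbox" ([left, top, right, bottom] in pixels, round what is visible of it).
The state is a dict: "time": time; "q": joint angles; "joint_velocities": joint speeds; "joint_torque": joint torques, N m; "position": TCP position; "tool_rot": TCP orientation; "ft_force": force on the tool from outside, world axes, zero at the start; "moment": the same for the moment, N m; "grip_width": finger opening in m.
Only numpy, scipy, OpenCV 4.12 (cv2) and the standard library are available. Lean on these libraries where they do the work, as an engineer would, in place of code of your own. Each camera call takes 0.05 s, during which the arm holds its last target.

TASK

Get the cold plate ready for the next run of sections: with the scraper, never with your fingers, push all the wax chips off the black plate over its open edge into the steel chip tray, then stand the scraper back on its rest. Next take exactly five of the pink blocks from the mat and lay them flat, wax side down, on the black plate, leaving the sixth pink block and all the yellow ones on the mat; once the five are lying there, press the green chill button fully in. Do not disturb the stain jar or the slide box.

Things in the scene. Friction and masses are not known exactly. Their poses are not given: they have to be found in the camera images.
- cold_plate: cream bench cold plate, fixed; origin on the bench under its black plate's centre; x points away from the control ledge (which faces the robot), y to the chip tray. Plate 200 (x) by 240 mm (y), top 52 mm above the bench; cream lips 5 mm higher on its front (-x), rear and right (-y) edges; left (+y) edge open, flush, the tray beyond it. Ledge: x -159 to -105 mm, top at 42 mm
- plate_top (a point): centre of the black plate's top face, axes as the cold plate's
- chip_tray (a point): centre of the inner floor of the open steel chip tray (inside 222 mm along x, 84 mm along y; floor 8 mm above the bench, 44 mm below the plate; it begins at the plate's open edge; end walls to 52 mm, outer wall to 58 mm above the bench), axes as the cold plate's
- chill_button (a joint): chill button, travel of the cap in m: 0 out, 0.006 fully in; springs back; about 5 N to press fully
- chill_button_top (a point): centre of the top of the green round chill button (26 mm across, on the control ledge, grey collar 42 mm across; pressed straight down); as released 64 mm above the bench, the collar's top 10 mm lower
- rest: grey flat plastic rest for the scraper, fixed, 150 mm (x) by 70 mm (y), 6 mm thick; origin at the centre of its underside
- scraper: blue scraper block, loose, 80 to 150 g; origin at the centre of its underside. Foot 100 mm long (own x), 24 mm thick (y), 26 mm high, flat white lower edge; above it a grip 64 mm long (x), 16 mm thick (y), from 26 to 70 mm above the underside. Pushed along its own y. At first it stands upright on the rest, its length along the rest's
- mat: grey-blue silicone mat, fixed, 280 mm (x) by 200 mm (y), 4 mm thick; origin at the centre of its underside
- stain_jar: amber glass jar with a white cap, loose, 56 mm across, 75 mm high; origin at the centre of its underside; leave it alone
- slide_box: blue slide box with a white band, loose, 85 mm (x) by 100 mm (y), 34 mm high; origin at the centre of its underside; leave it alone
- pink1: embedded block with a pink cassette, loose, 16 g; 40 mm (own x) by 28 mm (own y), 14 mm high: wax 34 by 24 by 8 mm below, cassette 40 by 28 by 6 mm on top; origin at the centre of its underside (the wax face), z up when wax side down, as on the mat at the start
- pink2: embedded block with a pink cassette, loose, 16 g; 40 mm (own x) by 28 mm (own y), 14 mm high: wax 34 by 24 by 8 mm below, cassette 40 by 28 by 6 mm on top; origin at the centre of its underside (the wax face), z up when wax side down, as on the mat at the start
- pink3: embedded block with a pink cassette, loose, 16 g; 40 mm (own x) by 28 mm (own y), 14 mm high: wax 34 by 24 by 8 mm below, cassette 40 by 28 by 6 mm on top; origin at the centre of its underside (the wax face), z up when wax side down, as on the mat at the start
- pink4: embedded block with a pink cassette, loose, 16 g; 40 mm (own x) by 28 mm (own y), 14 mm high: wax 34 by 24 by 8 mm below, cassette 40 by 28 by 6 mm on top; origin at the centre of its underside (the wax face), z up when wax side down, as on the mat at the start
- pink5: embedded block with a pink cassette, loose, 16 g; 40 mm (own x) by 28 mm (own y), 14 mm high: wax 34 by 24 by 8 mm below, cassette 40 by 28 by 6 mm on top; origin at the centre of its underside (the wax face), z up when wax side down, as on the mat at the start
- pink6: embedded block with a pink cassette, loose, 16 g; 40 mm (own x) by 28 mm (own y), 14 mm high: wax 34 by 24 by 8 mm below, cassette 40 by 28 by 6 mm on top; origin at the centre of its underside (the wax face), z up when wax side down, as on the mat at the start
- yellow1: embedded block with a yellow cassette, loose, 16 g, may be absent (None); 40 mm (own x) by 28 mm (own y), 14 mm high: wax 34 by 24 by 8 mm below, cassette 40 by 28 by 6 mm on top; origin at the centre of its underside (the wax face), z up when wax side down, as on the mat at the start
- yellow2: embedded block with a yellow cassette, loose, 16 g, may be absent (None); 40 mm (own x) by 28 mm (own y), 14 mm high: wax 34 by 24 by 8 mm below, cassette 40 by 28 by 6 mm on top; origin at the centre of its underside (the wax face), z up when wax side down, as on the mat at the start
- chip1: irregular cream-coloured lump of trimmed wax, loose, 10 g, may be absent (None); about 26 by 20 mm, 9 mm high; origin at the centre of its underside; lies on the plate at the start
- chip2: irregular cream-coloured lump of trimmed wax, loose, 10 g, may be absent (None); about 24 by 24 mm, 8 mm high; origin at the centre of its underside; lies on the plate at the start
- chip3: irregular cream-coloured lump of trimmed wax, loose, 10 g, may be absent (None); about 30 by 18 mm, 10 mm high; origin at the centre of its underside; lies on the plate at the start
- chip4: irregular cream-coloured lump of trimmed wax, loose, 10 g, may be absent (None); about 26 by 20 mm, 9 mm high; origin at the centre of its underside; lies on the plate at the start
- chip5: irregular cream-coloured lump of trimmed wax, loose, 10 g, may be absent (None); about 24 by 24 mm, 8 mm high; origin at the centre of its underside; lies on the plate at the start
- chip6: irregular cream-coloured lump of trimmed wax, loose, 10 g, may be absent (None); about 30 by 18 mm, 10 mm high; origin at the centre of its underside; lies on the plate at the start
There are look-alikes about, which are no part of the job. What is shaped like the pink1 but blue is not meant.

How it is judged:
On the way, in this order (a step that is already met when the one before it is completed fails the run):
1. all wax chips lie in the chip tray (x of chip1 in the frame of chip_tray between -0.115 and 0.115 m and y of chip1 in the frame of chip_tray between -0.046 and 0.046 m and z of each of chip1, chip2, chip3, chip4, chip5, chip6 in the frame of chip_tray below 0.034 m and x of chip2 in the frame of chip_tray between -0.115 and 0.115 m and y of chip2 in the frame of chip_tray between -0.046 and 0.046 m and x of chip3 in the frame of chip_tray between -0.115 and 0.115 m and y of chip3 in the frame of chip_tray between -0.046 and 0.046 m and x of chip4 in the frame of chip_tray between -0.115 and 0.115 m and y of chip4 in the frame of chip_tray between -0.046 and 0.046 m and x of chip5 in the frame of chip_tray between -0.115 and 0.115 m and y of chip5 in the frame of chip_tray between -0.046 and 0.046 m and x of chip6 in the frame of chip_tray between -0.115 and 0.115 m and y of chip6 in the frame of chip_tray between -0.046 and 0.046 m), for 0.2 s.
2. the scraper stands on its rest (horizontal distance between scraper and rest below 0.025 m and angle between scraper's own z axis and vertical below 0.1 rad and z of scraper in the frame of rest below 0.012 m and contact force between the fingers and scraper below 0.1 N), for 0.2 s.
3. the chill button is pressed in while exactly five pink blocks lie flat on the plate and the rest are on the mat (value of joint chill_button above 0.0045 m and ((z of pink1 in the frame of plate_top below -0.012 m and z of each of pink2, pink3, pink4, pink5, pink6 in the frame of plate_top above -0.012 m) or (z of pink2 in the frame of plate_top below -0.012 m and z of each of pink1, pink3, pink4, pink5, pink6 in the frame of plate_top above -0.012 m) or (z of pink3 in the frame of plate_top below -0.012 m and z of each of pink1, pink2, pink4, pink5, pink6 in the frame of plate_top above -0.012 m) or (z of pink4 in the frame of plate_top below -0.012 m and z of each of pink1, pink2, pink3, pink5, pink6 in the frame of plate_top above -0.012 m) or (z of pink5 in the frame of plate_top below -0.012 m and z of each of pink1, pink2, pink3, pink4, pink6 in the frame of plate_top above -0.012 m) or (z of pink6 in the frame of plate_top below -0.012 m and z of each of pink1, pink2, pink3, pink4, pink5 in the frame of plate_top above -0.012 m)) and ((x of pink1 in the frame of plate_top between -0.088 and 0.088 m and y of pink1 in the frame of plate_top between -0.108 and 0.108 m and z of pink1 in the frame of plate_top between -0.004 and 0.005 m and angle between pink1's own z axis and vertical below 0.12 rad) or (x of pink1 in the frame of mat between -0.155 and 0.155 m and y of pink1 in the frame of mat between -0.115 and 0.115 m and z of pink1 in the frame of mat below 0.025 m)) and ((x of pink2 in the frame of plate_top between -0.088 and 0.088 m and y of pink2 in the frame of plate_top between -0.108 and 0.108 m and z of pink2 in the frame of plate_top between -0.004 and 0.005 m and angle between pink2's own z axis and vertical below 0.12 rad) or (x of pink2 in the frame of mat between -0.155 and 0.155 m and y of pink2 in the frame of mat between -0.115 and 0.115 m and z of pink2 in the frame of mat below 0.025 m)) and ((x of pink3 in the frame of plate_top between -0.088 and 0.088 m and y of pink3 in the frame of plate_top between -0.108 and 0.108 m and z of pink3 in the frame of plate_top between -0.004 and 0.005 m and angle between pink3's own z axis and vertical below 0.12 rad) or (x of pink3 in the frame of mat between -0.155 and 0.155 m and y of pink3 in the frame of mat between -0.115 and 0.115 m and z of pink3 in the frame of mat below 0.025 m)) and ((x of pink4 in the frame of plate_top between -0.088 and 0.088 m and y of pink4 in the frame of plate_top between -0.108 and 0.108 m and z of pink4 in the frame of plate_top between -0.004 and 0.005 m and angle between pink4's own z axis and vertical below 0.12 rad) or (x of pink4 in the frame of mat between -0.155 and 0.155 m and y of pink4 in the frame of mat between -0.115 and 0.115 m and z of pink4 in the frame of mat below 0.025 m)) and ((x of pink5 in the frame of plate_top between -0.088 and 0.088 m and y of pink5 in the frame of plate_top between -0.108 and 0.108 m and z of pink5 in the frame of plate_top between -0.004 and 0.005 m and angle between pink5's own z axis and vertical below 0.12 rad) or (x of pink5 in the frame of mat between -0.155 and 0.155 m and y of pink5 in the frame of mat between -0.115 and 0.115 m and z of pink5 in the frame of mat below 0.025 m)) and ((x of pink6 in the frame of plate_top between -0.088 and 0.088 m and y of pink6 in the frame of plate_top between -0.108 and 0.108 m and z of pink6 in the frame of plate_top between -0.004 and 0.005 m and angle between pink6's own z axis and vertical below 0.12 rad) or (x of pink6 in the frame of mat between -0.155 and 0.155 m and y of pink6 in the frame of mat between -0.115 and 0.115 m and z of pink6 in the frame of mat below 0.025 m)) and x of yellow1 in the frame of mat between -0.155 and 0.155 m and y of yellow1 in the frame of mat between -0.115 and 0.115 m and z of each of yellow1, yellow2 in the frame of mat below 0.025 m and x of yellow2 in the frame of mat between -0.155 and 0.155 m and y of yellow2 in the frame of mat between -0.115 and 0.115 m), for 0.1 s.
At the end, for the whole second after the job is handed in: All chips are in the tray; scraper upright on its rest, centres within 25 mm; exactly five pink blocks flat on the plate (0.12 rad, wax side down, not stacked, centres 12 mm inside its edges); other blocks on the mat (centre at most 15 mm over its edge); all at rest (all of step 1 and horizontal distance between scraper and rest below 0.025 m and angle between scraper's own z axis and vertical below 0.1 rad and z of scraper in the frame of rest below 0.012 m and ((z of pink1 in the frame of plate_top below -0.012 m and z of each of pink2, pink3, pink4, pink5, pink6 in the frame of plate_top above -0.012 m) or (z of pink2 in the frame of plate_top below -0.012 m and z of each of pink1, pink3, pink4, pink5, pink6 in the frame of plate_top above -0.012 m) or (z of pink3 in the frame of plate_top below -0.012 m and z of each of pink1, pink2, pink4, pink5, pink6 in the frame of plate_top above -0.012 m) or (z of pink4 in the frame of plate_top below -0.012 m and z of each of pink1, pink2, pink3, pink5, pink6 in the frame of plate_top above -0.012 m) or (z of pink5 in the frame of plate_top below -0.012 m and z of each of pink1, pink2, pink3, pink4, pink6 in the frame of plate_top above -0.012 m) or (z of pink6 in the frame of plate_top below -0.012 m and z of each of pink1, pink2, pink3, pink4, pink5 in the frame of plate_top above -0.012 m)) and ((x of pink1 in the frame of plate_top between -0.088 and 0.088 m and y of pink1 in the frame of plate_top between -0.108 and 0.108 m and z of pink1 in the frame of plate_top between -0.004 and 0.005 m and angle between pink1's own z axis and vertical below 0.12 rad) or (x of pink1 in the frame of mat between -0.155 and 0.155 m and y of pink1 in the frame of mat between -0.115 and 0.115 m and z of pink1 in the frame of mat below 0.025 m)) and ((x of pink2 in the frame of plate_top between -0.088 and 0.088 m and y of pink2 in the frame of plate_top between -0.108 and 0.108 m and z of pink2 in the frame of plate_top between -0.004 and 0.005 m and angle between pink2's own z axis and vertical below 0.12 rad) or (x of pink2 in the frame of mat between -0.155 and 0.155 m and y of pink2 in the frame of mat between -0.115 and 0.115 m and z of pink2 in the frame of mat below 0.025 m)) and ((x of pink3 in the frame of plate_top between -0.088 and 0.088 m and y of pink3 in the frame of plate_top between -0.108 and 0.108 m and z of pink3 in the frame of plate_top between -0.004 and 0.005 m and angle between pink3's own z axis and vertical below 0.12 rad) or (x of pink3 in the frame of mat between -0.155 and 0.155 m and y of pink3 in the frame of mat between -0.115 and 0.115 m and z of pink3 in the frame of mat below 0.025 m)) and ((x of pink4 in the frame of plate_top between -0.088 and 0.088 m and y of pink4 in the frame of plate_top between -0.108 and 0.108 m and z of pink4 in the frame of plate_top between -0.004 and 0.005 m and angle between pink4's own z axis and vertical below 0.12 rad) or (x of pink4 in the frame of mat between -0.155 and 0.155 m and y of pink4 in the frame of mat between -0.115 and 0.115 m and z of pink4 in the frame of mat below 0.025 m)) and ((x of pink5 in the frame of plate_top between -0.088 and 0.088 m and y of pink5 in the frame of plate_top between -0.108 and 0.108 m and z of pink5 in the frame of plate_top between -0.004 and 0.005 m and angle between pink5's own z axis and vertical below 0.12 rad) or (x of pink5 in the frame of mat between -0.155 and 0.155 m and y of pink5 in the frame of mat between -0.115 and 0.115 m and z of pink5 in the frame of mat below 0.025 m)) and ((x of pink6 in the frame of plate_top between -0.088 and 0.088 m and y of pink6 in the frame of plate_top between -0.108 and 0.108 m and z of pink6 in the frame of plate_top between -0.004 and 0.005 m and angle between pink6's own z axis and vertical below 0.12 rad) or (x of pink6 in the frame of mat between -0.155 and 0.155 m and y of pink6 in the frame of mat between -0.115 and 0.115 m and z of pink6 in the frame of mat below 0.025 m)) and x of yellow1 in the frame of mat between -0.155 and 0.155 m and y of yellow1 in the frame of mat between -0.115 and 0.115 m and z of each of yellow1, yellow2 in the frame of mat below 0.025 m and x of yellow2 in the frame of mat between -0.155 and 0.155 m and y of yellow2 in the frame of mat between -0.115 and 0.115 m and linear speed of each of pink1, pink2, pink3, pink4, pink5, pink6, yellow1, yellow2, chip1, chip2, chip3, chip4, chip5, chip6, scraper below 0.03 m/s); the robot touches nothing.
It fails at once if a wax chip was touched with the fingers (contact force between the fingers and chip1 above 0.3 N or contact force between the fingers and chip2 above 0.3 N or contact force between the fingers and chip3 above 0.3 N or contact force between the fingers and chip4 above 0.3 N or contact force between the fingers and chip5 above 0.3 N or contact force between the fingers and chip6 above 0.3 N).
It fails at once if the stain jar or the slide box was disturbed (moved 25 mm) (distance of any of stain_jar, slide_box from where it was at the start of the episode above 0.025 m).
Of yellow1, yellow2 only 1 to 2 are there at a start; the rules pass over those that are not, and their reading is None.
Of chip1, chip2, chip3, chip4, chip5, chip6 only 3 to 6 are there at a start; the rules pass over those that are not, and their reading is None.
At some moment in a run one of pink1, pink2, pink3, pink4, pink5, pink6, yellow1, yellow2 may be knocked a few centimetres aside while the robot is not near it.
Once in a run the grip may slacken for a moment while it holds something.
It also fails if it takes over 208 s, if anything falls off the work surface, if the arm or the gripper's body presses on something with over 40 N, if the wrist force passes 120 N, or if a joint passes its speed limit or range.

## Working session

There is one attempt and no reset: what is moved stays moved. The work goes in short steps, Python scripts to look and compute and a tool call to move; the robot and the scene stay as the last step left them, time stands still between calls to the robot, and variables do not carry over. Pictures are saved under pics/ and viewed, and the job is handed in when it is done.

Besides the shell and the picture viewer there is one more tool, called after ">>>" as name(argument=value, ...) on one line, values as JSON. move_arm: Moves the arm, as the interface text tells. Its arguments: {"type":"object","properties":{"commands":{"type":"array","items":{"type":"array","items":{"type":"number"}}},"newtons":{"type":"number"}},"required":["commands"]}

```bash
mkdir -p pics; cat > h.py <<'E'
import numpy as np,cv2
from rig import robot
from scipy.spatial.transform import Rotation as R
def save(p,n,s=1.0):
    im=cv2.cvtColor(p["image"],cv2.COLOR_RGB2BGR)
    cv2.imwrite("pics/"+n+".png",im)
def cam(name):
    o=robot.get_obs(); p=robot.camera(name)
    if name=="wrist":
        T=np.eye(4);T[:3,:3]=R.from_quat(o["tool_rot"]).as_matrix();T[:3,3]=o["position"]
        C=T@np.array(p["tool_from_camera"]); p["C"]=C
    else:
        C=np.eye(4);r=np.array(p["rotation"])
        C[:3,:3]=r if r.shape==(3,3) else R.from_quat(r).as_matrix(); C[:3,3]=p["xyz"];p["C"]=C
    return p
def px2w(p,u,v,z):
    C=p["C"];d=C[:3,:3]@np.array([(u-p["cx"])/p["fx"],(v-p["cy"])/p["fy"],1]);o=C[:3,3]
    return o+d*(z-o[2])/d[2]
def w2px(p,x):
    c=np.linalg.inv(p["C"])@np.append(x,1);return p["cx"]+p["fx"]*c[0]/c[2],p["cy"]+p["fy"]*c[1]/c[2]
E
python3 - <<'E'
from h import *
print(robot.get_obs())
for n in ["scene","top","wrist"]:
    p=cam(n);save(p,n+"0");print(n,p["fx"],p["C"].round(3).tolist())
E
```

```text
{'time': 0.0, 'q': array([-1.30450933e+00,  5.28463512e-01,  1.43391246e+00, -2.47918402e-05,
        1.18137416e+00, -1.78506634e-01]), 'joint_velocities': array([ 0.00079398, -0.00027284,  0.00121046, -0.00049346, -0.00015161,
        0.00090453]), 'joint_torque': array([ 3.93608170e-04, -4.40040565e+01, -1.76592082e+01,  6.33374671e-02,
        5.82530466e-02, -1.66515920e-04]), 'position': array([ 0.26875468, -0.56351178,  0.24656997]), 'tool_rot': array([-0.68964916, -0.15673002,  0.68973229, -0.15520662]), 'ft_force': array([ 0.24301568, -0.61892246,  0.71484601]), 'moment': array([-0.01208466,  0.01135591,  0.00250797]), 'grip_width': 0.08722008700844698}
scene 471.50148477199576 [[-0.745, 0.489, -0.454, 1.107], [0.667, 0.555, -0.497, 0.539], [0.009, -0.673, -0.74, 0.969], [0.0, 0.0, 0.0, 1.0]]
top 519.0513721238323 [[-0.013, -0.997, 0.075, 0.462], [-1.0, 0.011, -0.017, -0.06], [0.016, -0.075, -0.997, 1.283], [0.0, 0.0, 0.0, 1.0]]
wrist 376.8596968172679 [[0.431, -0.873, -0.228, 0.332], [-0.902, -0.417, -0.107, -0.534], [-0.002, 0.252, -0.968, 0.383], [0.0, 0.0, 0.0, 1.0]]
```

View pics/top0.png

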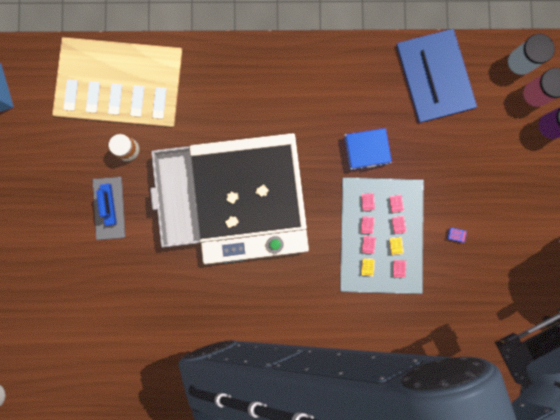

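View pics/scene0.png

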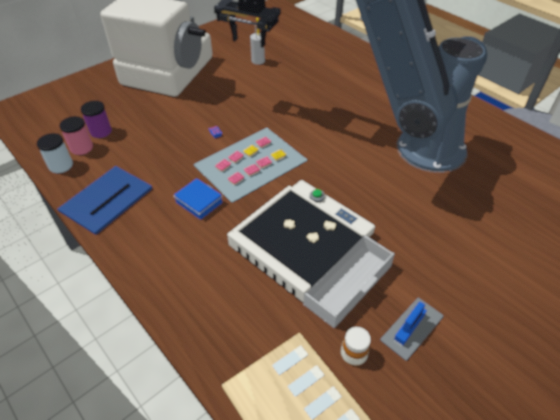

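View pics/wrist0.png

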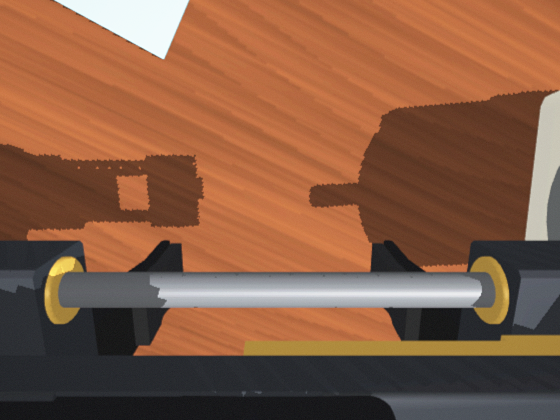

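Three chips on the plate (~(232,197),(262,190),(231,221) in top), six pink and two yellow on the mat, scraper at (106,205). Now I'll measure these.

```bash
python3 - <<'E'
from h import *
p=cam("top")
for n,z in [("scraper",0.06),("rest",0.006),("cold_plate",.05),("mat",.004),("stain_jar",.075),("slide_box",.034),("pink1",.018),("yellow1",.018),("chip1",.06),("chill_button_top",.064)]:
    for r in robot.regions_of(p,n):
        if r["p"]<.3: continue
        m=r["pixels"].astype(np.uint8);c=cv2.findContours(m,0,2)[0];c=max(c,key=cv2.contourArea)
        rc=cv2.minAreaRect(c.astype(np.float32));w=px2w(p,*rc[0],z)
        mm=np.argwhere(m).mean(0);w2=px2w(p,mm[1],mm[0],z)
        b=cv2.boxPoints(rc);bw=[px2w(p,*q,z)[:2].round(3).tolist() for q in b]
        print(n,round(r["p"],2),w2.round(4)[:2],w.round(4)[:2],bw if n in("scraper","rest","cold_plate","mat","slide_box") else (rc[0],m.sum()))
im=cv2.cvtColor(p["image"],cv2.COLOR_RGB2BGR)
cv2.imwrite("pics/tl.png",cv2.resize(im[120:280,80:320],(720,480),interpolation=2))
cv2.imwrite("pics/tr.png",cv2.resize(im[160:310,320:480],(640,600),interpolation=2))
E
```

```text
scraper 0.88 [0.5478 0.3357] [0.5472 0.3368] [[0.594, 0.363], [0.598, 0.324], [0.501, 0.311], [0.496, 0.349]]
scraper 0.69 [0.5037 0.0423] [0.5034 0.0425] [[0.502, 0.058], [0.519, 0.041], [0.505, 0.027], [0.488, 0.044]]
rest 0.9 [0.5375 0.346 ] [0.5426 0.3481] [[0.618, 0.387], [0.619, 0.315], [0.468, 0.309], [0.467, 0.381]]
cold_plate 0.88 [0.5608 0.0435] [0.5528 0.0531] [[0.676, 0.248], [0.718, -0.108], [0.431, -0.139], [0.392, 0.21]]
cold_plate 0.59 [0.6849 0.2988] [0.684  0.3002] [[0.67, 0.343], [0.722, 0.326], [0.698, 0.257], [0.646, 0.274]]
mat 0.55 [ 0.3907 -0.2857] [ 0.3902 -0.2849] [[0.41, -0.271], [0.41, -0.3], [0.371, -0.299], [0.371, -0.27]]
stain_jar 0.59 [0.6816 0.292 ] [0.6811 0.2928] ((123.20001220703125, 146.90000915527344), np.uint64(576))
slide_box 0.73 [0.5496 0.3439] [0.5488 0.345 ] [[0.598, 0.374], [0.604, 0.334], [0.5, 0.317], [0.494, 0.356]]
slide_box 0.56 [ 0.6783 -0.2856] [ 0.6783 -0.2866] [[0.714, -0.229], [0.731, -0.332], [0.642, -0.344], [0.626, -0.241]]
pink1 0.75 [ 0.4459 -0.2864] [ 0.4466 -0.2862] ((368.0, 244.0), np.uint64(192))
pink1 0.71 [ 0.5461 -0.
[... 771 characters left out ...]
5] [ 0.6808 -0.2894] ((366.9071960449219, 148.7948455810547), np.uint64(1524))
yellow1 0.48 [ 0.391 -0.283] [ 0.391  -0.2836] ((367.5, 267.0), np.uint64(226))
yellow1 0.32 [ 0.4494 -0.0587] [ 0.4495 -0.0586] ((274.5, 244.0), np.uint64(73))
chip1 0.48 [0.5618 0.041 ] [0.5606 0.0404] ((232.0, 197.5), np.uint64(82))
chip1 0.47 [ 0.5754 -0.029 ] [ 0.5752 -0.0293] ((261.5, 191.0), np.uint64(101))
chip1 0.46 [0.5489 0.3357] [0.5477 0.3368] ((105.62998962402344, 204.4099884033203), np.uint64(640))
chip1 0.39 [0.5049 0.0421] [0.5045 0.0425] ((231.25001525878906, 221.25001525878906), np.uint64(70))
chip1 0.38 [0.5599 0.0426] [0.5512 0.0514] ((227.35491943359375, 201.51705932617188), np.uint64(16263))
```

View pics/tl.png

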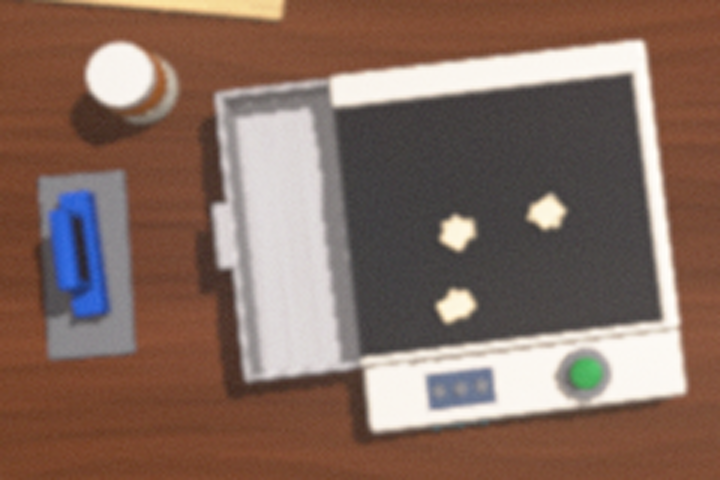

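View pics/tr.png

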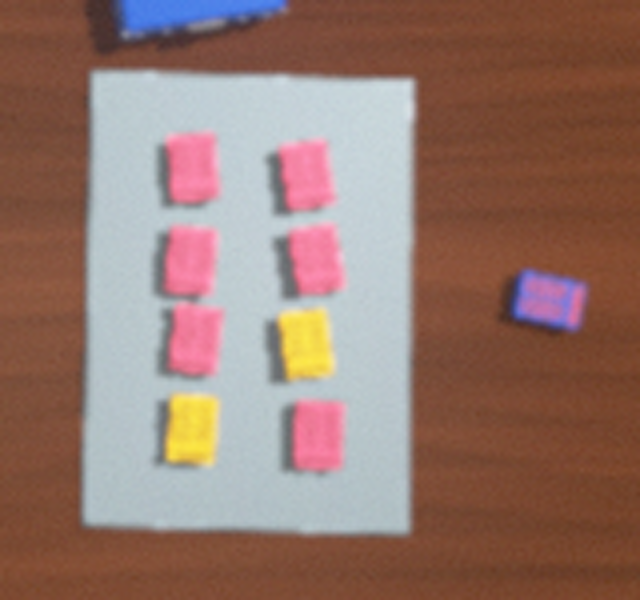

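```bash
python3 - <<'E'
from h import *
p=cam("top")
f=lambda u,v,z,s=3.,o=(80,120):px2w(p,u/s+o[0],v/s+o[1],z)[:2]
tl,tr,br,bl=f(335,108,.052),f(634,73,.057),f(662,318,.057),f(362,357,.057)
print(tl,tr,br,bl,(tl+tr+br+bl)/4)
for a,b in[(tl,tr),(tr,br),(br,bl),(bl,tl)]:
    d=b-a;print(np.linalg.norm(d),np.degrees(np.arctan2(d[1],d[0])))
# outer cream corners: rear right, front right (ledge)
for c in[(645,40,.057),(686,393,.042),(370,432,.042),(216,92,.055),(247,381,.055),(585,373,.064)]:print(c,f(*c))
print('mat',[px2w(p,u/4+320,v/4+160,.004)[:2].round(4) for u,v in[(92,71),(414,79),(411,534),(83,525)]])
print('rest',[f(*c,.006).round(4) for c in[(39,178),(123,170),(134,351),(48,359)]])
print('foot',[f(*c,.032).round(4) for c in[(60,195),(92,190),(107,312),(74,320)]])
print('grip',[f(*c,.076).round(4) for c in[(50,210),(73,206),(89,290),(64,293)]])
E
```

```text
[0.66168708 0.13667977] [ 0.68660213 -0.10154883] [ 0.49142823 -0.1208932 ] [0.46382062 0.1146758 ] [0.57588452 0.00722839]
0.2395279207001322 -84.029445839757
0.19613021003523812 -174.33970137930837
0.2371812219435112 96.684310186618
0.19908618226567165 6.345571248013122
(645, 40, 0.057) [ 0.71312989 -0.11069617]
(686, 393, 0.042) [ 0.43206182 -0.13979652]
(370, 432, 0.042) [0.40467886 0.11055629]
(216, 92, 0.055) [0.67496781 0.230358  ]
(247, 381, 0.055) [0.44623823 0.20475116]
(585, 373, 0.064) [ 0.44915138 -0.05980354]
mat [array([ 0.6111, -0.2306]), array([ 0.604 , -0.4313]), array([ 0.3239, -0.4201]), array([ 0.3322, -0.2191])]
rest [array([0.6137, 0.3861]), array([0.6195, 0.3176]), array([0.4711, 0.3071]), array([0.4655, 0.3766])]
foot [array([0.5967, 0.36  ]), array([0.6004, 0.3345]), array([0.5023, 0.3214]), array([0.4962, 0.3475])]
grip [array([0.5803, 0.3528]), array([0.5832, 0.3351]), array([0.518, 0.322]), array([0.5159, 0.3411])]
```

```bash
cat >> h.py <<'E'
def plan(x,y,z,yaw=None):
    """TCP target, yaw=world angle (deg) of tool y (mod 180). prints tool shift mm + turn deg"""
    o=robot.get_obs();M=R.from_quat(o["tool_rot"]).as_matrix()
    cy=np.degrees(np.arctan2(M[1,1],M[0,1]))
    d=M.T@(np.array([x,y,z])-o["position"])*1000
    t=0
    if yaw is not None:
        dy=(yaw-cy+90)%180-90; t=-dy
    print("t",round(o["time"],2),"pos",o["position"].round(4),"yaw",cy.round(2),"tilt",M[:,0].round(3),"q6",o["q"][5].round(2),"| shift",d.round(1),"turn",round(t,2))
E
python3 - <<'E'
from h import *
plan(.549,.339,.15,97.3)
E
```

```text
t 0.75 pos [ 0.2689 -0.5641  0.2476] yaw -64.52 tilt [-0. -0. -1.] q6 -0.18 | shift [  97.6 -694.7 -641.4] turn 18.18
```

>>> move_arm(commands=[[-1,50,-280,-260,18],[-1,50,-280,-260,18],[-1,50,-280,-260,18],[-1,50,-280,-260,18],[-1,50,-280,-260,18],[-1,50,-280,-260,18],[-1,50,-280,-260,18],[-1,50,-280,-260,18]])

```text
time: 1.42
position: [0.3681, -0.2471, 0.2044]
tool_rot: [0.706, 0.046, -0.705, 0.046]
ft_force: [1.5, -1.2, 0.2]
grip_width: 0.0875
```

```bash
python3 - <<'E'
from h import *
plan(.549,.339,.18,97.3)
E
```

```text
t 1.42 pos [ 0.3681 -0.2471  0.2044] yaw -82.56 tilt [ 0.001 -0.001 -1.   ] q6 0.6 | shift [  24.1 -557.8 -255.3] turn 0.14
```

>>> move_arm(commands=[[-1,20,-290,-120,0],[-1,20,-290,-120,0],[-1,20,-290,-120,0],[-1,20,-290,-120,0],[-1,20,-290,-120,0],[-1,20,-290,-120,0],[-1,20,-290,-120,0],[-1,20,-290,-120,0]])

```text
time: 2.08
position: [0.4495, 0.058, 0.1844]
tool_rot: [0.706, 0.047, -0.705, 0.047]
ft_force: [-0.0, -0.1, -0.9]
grip_width: 0.0871
```

```bash
python3 - <<'E'
from h import *
plan(.549,.339,.18,97.3)
E
```

```text
t 2.08 pos [0.4495 0.058  0.1844] yaw -82.36 tilt [ 0.001  0.001 -1.   ] q6 1.32 | shift [   4.8 -265.3 -136. ] turn 0.34
```

>>> move_arm(commands=[[-1,5,-265,-136,0],[-1,5,-265,-136,0],[-1,5,-265,-136,0],[-1,5,-265,-136,0],[-1,5,-265,-136,0],[-1,5,-265,-136,0],[-1,5,-265,-136,0],[-1,5,-265,-136,0]])

```text
time: 2.75
position: [0.5518, 0.3415, 0.1797]
tool_rot: [0.708, 0.049, -0.703, 0.046]
ft_force: [0.3, -0.2, 0.4]
grip_width: 0.0868
```

```bash
python3 - <<'E'
from h import *
plan(.549,.339,.18,97.3)
p=cam("wrist");save(p,"w1")
for n in ["scraper","rest"]:
  for r in robot.regions_of(p,n): print(n,r["p"],r["bbox"])
E
```

```text
t 2.75 pos [0.5518 0.3415 0.1797] yaw -82.27 tilt [ 0.006  0.005 -1.   ] q6 1.82 | shift [-0.3  2.1  3.1] turn 0.43
scraper 0.6 [256.9, 133.4, 290.4, 255.7]
rest 0.63 [222.0, 107.4, 314.7, 271.6]
```

View pics/w1.png

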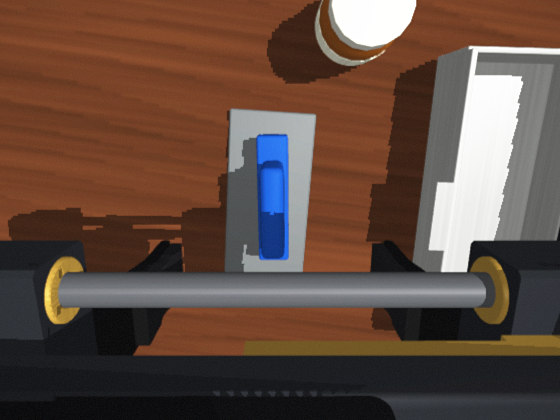

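```bash
python3 - <<'E'
from h import *
plan(.549,.339,.18,97.3)
p=cam("wrist")
im=cv2.cvtColor(p["image"],cv2.COLOR_RGB2BGR)
cv2.imwrite("pics/w2.png",cv2.resize(im[90:290,200:350],(600,800)[0:2],interpolation=2)[:600] if 0 else cv2.resize(im[95:270,210:330],(411,600),interpolation=2))
q=[px2w(p,u,v,.032)[:2].round(4) for u,v in[(258,135),(287,135),(291,259),(261,260)]];print(q,np.mean(q,0))
q=[px2w(p,u,v,.006)[:2].round(4) for u,v in[(231,109),(316,115)]];print(q)
E
```

```text
t 2.9 pos [0.5486 0.3351 0.1788] yaw -82.42 tilt [-0.001 -0.001 -1.   ] q6 1.81 | shift [-1.2 -3.9 -0.9] turn 0.28
[array([0.597 , 0.3548]), array([0.5998, 0.3336]), array([0.5029, 0.3166]), array([0.4988, 0.3405])] [0.549625 0.336375]
[array([0.6124, 0.3795]), array([0.6168, 0.3119])]
```

View pics/w2.png

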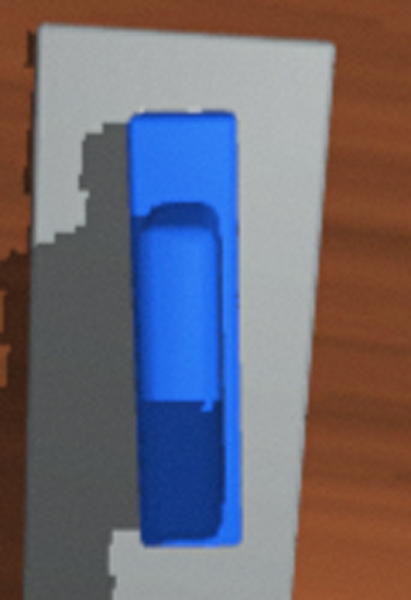

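```bash
python3 - <<'E'
from h import *
plan(.549,.339,.18,97.3)
p=cam("wrist")
plan(.549,.339,.18,97.3)
hsv=cv2.cvtColor(p["image"],cv2.COLOR_RGB2HSV)
m=((hsv[...,0]>100)&(hsv[...,0]<130)&(hsv[...,1]>150)&(hsv[...,2]>70)).astype(np.uint8);m[270:]=0
c=max(cv2.findContours(m,0,2)[0],key=cv2.contourArea)
rc=cv2.minAreaRect(c);b=cv2.boxPoints(rc)
q=[px2w(p,*k,.032)[:2].round(4) for k in b];print(b,q,np.mean(q,0))
for i in range(2):
  d=q[i+1]-q[i];print(np.linalg.norm(d),np.degrees(np.arctan2(d[1],d[0])))
E
```

```text
t 2.95 pos [0.5484 0.334  0.1788] yaw -82.5 tilt [-0.002 -0.001 -1.   ] q6 1.81 | shift [-1.2 -4.9 -1.3] turn 0.2
t 3.0 pos [0.5484 0.3334 0.179 ] yaw -82.56 tilt [-0.002 -0.001 -1.   ] q6 1.81 | shift [-1.  -5.5 -1.3] turn 0.14
[[244.8244  127.34627]
 [276.4021  126.15465]
 [281.15997 252.23924]
 [249.58228 253.43086]] [array([0.6009, 0.3639]), array([0.6048, 0.341 ]), array([0.5072, 0.3242]), array([0.5028, 0.3492])] [0.553925 0.344575]
0.02322972234013999 -80.33493348775559
0.09903534722511961 -170.2333206042273
```

```bash
python3 - <<'E'
from h import *
plan(.551,.342,.062,98.5)
E
```

```text
t 3.0 pos [0.5484 0.3334 0.179 ] yaw -82.56 tilt [-0.002 -0.001 -1.   ] q6 1.81 | shift [116.9  -8.3  -4. ] turn -1.06
```

>>> move_arm(commands=[[-1,40,-8,-4,-1],[-1,80,-8,-4,-1],[-1,105,-8,-4,-1],[-1,117,-8,-4,-1],[-1,117,-8,-4,-1],[-1,117,-8,-4,-1]])

```text
time: 3.5
position: [0.5525, 0.3423, 0.0627]
tool_rot: [-0.705, -0.052, 0.705, -0.052]
ft_force: [-0.0, 0.1, 0.2]
grip_width: 0.087
```

```bash
python3 - <<'E'
from h import *
plan(.551,.342,.062,98.5)
p=cam("wrist");save(p,"w3");p=cam("scene");save(p,"s3")
plan(.551,.342,.062,98.5)
E
```

```text
t 3.5 pos [0.5525 0.3423 0.0627] yaw -81.6 tilt [-0. -0. -1.] q6 1.81 | shift [0.7 0.1 1.6] turn -0.1
t 3.6 pos [0.5538 0.3433 0.0645] yaw -81.56 tilt [ 0.004  0.001 -1.   ] q6 1.81 | shift [2.5 0.9 3. ] turn -0.06
```

View pics/w3.png

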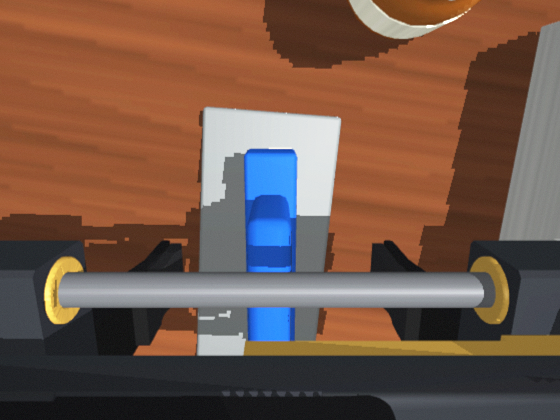

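>>> move_arm(commands=[[-1,1,1,2,0],[0.5,1,1,2,0],[1,1,1,2,0],[1,1,1,2,0],[1,1,1,2,0],[1,1,1,2,0],[1,1,1,2,0],[1,1,1,2,0]], newtons=40)

```text
time: 4.27
position: [0.5503, 0.3421, 0.0612]
tool_rot: [-0.705, -0.052, 0.705, -0.052]
ft_force: [0.7, 0.1, 0.4]
grip_width: 0.048
```

```bash
python3 - <<'E'
from h import *
plan(.551,.342,.062,98.5);print(robot.get_obs()["grip_width"])
E
```

```text
t 4.27 pos [0.5503 0.3421 0.0612] yaw -81.51 tilt [-0. -0. -1.] q6 1.81 | shift [-0.8  0.2 -0.7] turn -0.01
0.04803146126095989
```

>>> move_arm(commands=[[1,0,0,0,0],[1,0,0,0,0],[1,0,0,0,0],[1,0,0,0,0],[1,0,0,0,0],[1,0,0,0,0],[1,0,0,0,0],[1,0,0,0,0]])

```text
time: 4.93
position: [0.5504, 0.3421, 0.0613]
tool_rot: [0.705, 0.052, -0.705, 0.052]
ft_force: [-0.2, 1.0, -0.9]
grip_width: 0.0161
```

```bash
python3 - <<'E'
from h import *
plan(.551,.342,.062,98.5);print(robot.get_obs()["grip_width"])
E
```

```text
t 4.93 pos [0.5504 0.3421 0.0613] yaw -81.51 tilt [ 0.  0. -1.] q6 1.81 | shift [-0.7  0.2 -0.6] turn -0.01
0.016065501306397986
```

```bash
cat >> h.py <<'E'
PC=np.array([.5759,.0072]);PA=np.radians(6.2)
def plw(x,y):
    return PC+np.array([np.cos(PA)*x-np.sin(PA)*y,np.sin(PA)*x+np.cos(PA)*y])
E
python3 - <<'E'
from h import *
a=plw(.01,-.08);plan(*a,.17,96.2)
E
```

```text
t 4.93 pos [0.5504 0.3421 0.0613] yaw -81.51 tilt [ 0.  0. -1.] q6 1.81 | shift [-108.8  415.3   17.4] turn 2.29
```

>>> move_arm(commands=[[1,-20,0,0,0],[1,-50,0,0,0],[1,-80,0,0,0],[1,-108,0,0,0],[1,-108,0,0,0],[1,-108,0,0,0]])

```text
time: 5.43
position: [0.5514, 0.3424, 0.1713]
tool_rot: [0.707, 0.053, -0.704, 0.052]
ft_force: [-0.1, 0.1, -1.3]
grip_width: 0.0158
```

```bash
python3 - <<'E'
from h import *
a=plw(.01,-.08);plan(*a,.17,96.2);print(robot.get_obs()["grip_width"])
E
```

```text
t 5.43 pos [0.5514 0.3424 0.1713] yaw -81.51 tilt [ 0.004  0.001 -1.   ] q6 1.81 | shift [  0.8 415.5  18.4] turn 2.29
0.01584186167209141
```

>>> move_arm(commands=[[1,0,30,2,1],[1,0,70,4,2.3],[1,0,110,6,2.3],[1,0,150,8,2.3],[1,0,190,10,2.3],[1,0,230,12,2.3],[1,0,270,14,2.3],[1,0,310,16,2.3]])

```text
time: 6.1
position: [0.5786, 0.0313, 0.1672]
tool_rot: [-0.704, -0.038, 0.708, -0.038]
ft_force: [1.3, -0.3, -0.0]
grip_width: 0.0156
```

>>> move_arm(commands=[[1,0,35,2,0],[1,0,70,3,0],[1,0,100,4,0],[1,0,106,4,0],[1,0,106,4,0],[1,0,106,4,0]])

```text
time: 6.6
position: [0.5864, -0.0722, 0.1678]
tool_rot: [-0.705, -0.038, 0.707, -0.037]
ft_force: [-1.0, 0.6, -0.7]
grip_width: 0.0158
```

```bash
python3 - <<'E'
from h import *
a=plw(.01,-.08);plan(*a,.1085,96.2);print(robot.get_obs()["grip_width"])
p=cam("wrist");save(p,"w4");p=cam("scene");save(p,"s4")
plan(*a,.1085,96.2)
E
```

```text
t 6.6 pos [ 0.5864 -0.0722  0.1678] yaw -83.88 tilt [-0.004  0.002 -1.   ] q6 1.15 | shift [59.2  0.  -8.4] turn -0.08
0.015795915044596584
t 6.7 pos [ 0.5867 -0.071   0.1684] yaw -83.74 tilt [-0.003  0.001 -1.   ] q6 1.15 | shift [59.9  1.2 -7.8] turn 0.06
```

View pics/w4.png

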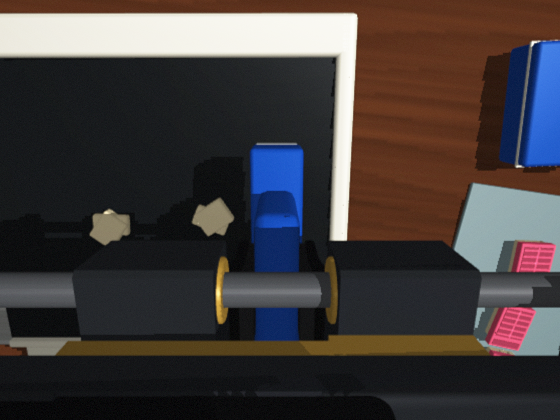

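View pics/s4.png

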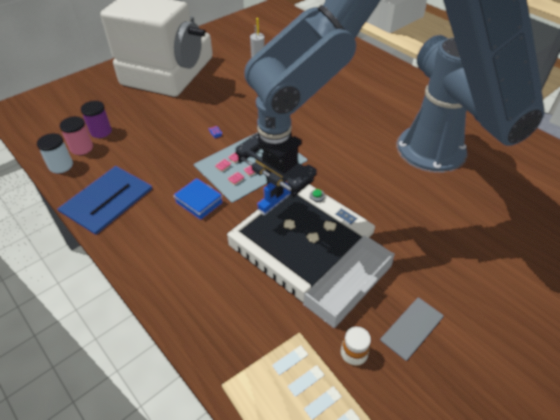

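```bash
python3 - <<'E'
from h import *
p=cam("wrist")
c=px2w(p,337,58,.057);print(c,plw(.1,-.12))
a=plw(.01,-.08);plan(*a,.1085,96.2)
E
```

```text
[ 0.68966368 -0.09728033  0.057     ] [ 0.68827502 -0.10129818]
t 6.75 pos [ 0.587  -0.0709  0.1687] yaw -83.7 tilt [-0.002  0.001 -1.   ] q6 1.15 | shift [60.2  1.3 -7.5] turn 0.1
```

>>> move_arm(commands=[[1,20,0,-8,0],[1,40,0,-8,0],[1,50,0,-8,0],[1,56,0,-8,0],[1,58,0,-8,0],[1,58,0,-8,0],[1,58,0,-8,0]])

```text
time: 7.33
position: [0.5961, -0.0718, 0.112]
tool_rot: [0.706, 0.038, -0.706, 0.038]
ft_force: [-0.0, 0.5, -1.6]
grip_width: 0.0153
```

```bash
python3 - <<'E'
from h import *
a=plw(.01,.13);plan(*a,.1085,96.2)
E
```

```text
t 7.33 pos [ 0.5961 -0.0718  0.112 ] yaw -83.8 tilt [ 0.001 -0.    -1.   ] q6 1.16 | shift [   3.4 -210.7    1.5] turn 0.0
```

>>> move_arm(commands=[[1,2,0,1,0],[1,3,0,1,0],[1,3,0,1,0],[1,3,0,1,0],[1,3,0,1,0]])

```text
time: 7.75
position: [0.5948, -0.0721, 0.1085]
tool_rot: [0.706, 0.038, -0.706, 0.038]
ft_force: [0.2, 1.1, -1.3]
grip_width: 0.0158
```

```bash
python3 - <<'E'
from h import *
a=plw(.01,.13);plan(*a,.1085,96.2);print(robot.get_obs()["ft_force"])
p=cam("wrist");save(p,"w5")
plan(*a,.1085,96.2);print(robot.get_obs()["ft_force"])
E
```

```text
t 7.75 pos [ 0.5948 -0.0721  0.1085] yaw -83.82 tilt [ 0. -0. -1.] q6 1.16 | shift [   0.  -210.9    0.3] turn -0.02
[ 0.22539502  1.05602437 -1.34821386]
t 7.8 pos [ 0.5948 -0.0721  0.1085] yaw -83.82 tilt [ 0. -0. -1.] q6 1.16 | shift [  -0.  -210.9    0.3] turn -0.02
[-0.72776703 -0.22849063 -1.23269523]
```

View pics/w5.png

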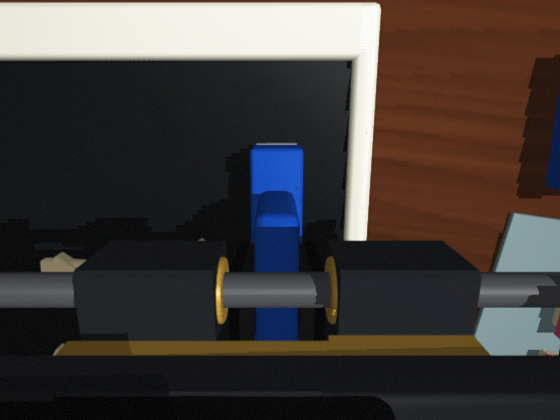

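>>> move_arm(commands=[[1,0,-8,0,0],[1,0,-20,0,0],[1,0,-34,0,0],[1,0,-48,0,0],[1,0,-62,0,0],[1,0,-76,0,0],[1,0,-90,0,0],[1,0,-104,0,0]])

```text
time: 8.47
position: [0.5832, 0.0333, 0.1083]
tool_rot: [-0.706, -0.038, 0.706, -0.038]
ft_force: [0.5, -0.5, -0.9]
grip_width: 0.0159
```

```bash
python3 - <<'E'
from h import *
a=plw(.01,.13);plan(*a,.1085,96.2);print(robot.get_obs()["ft_force"],robot.get_obs()["grip_width"])
p=cam("wrist");save(p,"w6");p=cam("top");save(p,"t6");plan(*a,.1085,96.2)
E
```

```text
t 8.47 pos [0.5832 0.0333 0.1083] yaw -83.77 tilt [-0.  0. -1.] q6 1.33 | shift [  -0.2 -104.9    0. ] turn 0.03
[ 0.45199302 -0.49904291 -0.91573715] 0.015921428470583903
t 8.57 pos [0.5826 0.0342 0.1082] yaw -83.63 tilt [-0.001  0.001 -1.   ] q6 1.33 | shift [  -0.2 -103.9   -0.7] turn 0.17
```

View pics/t6.png

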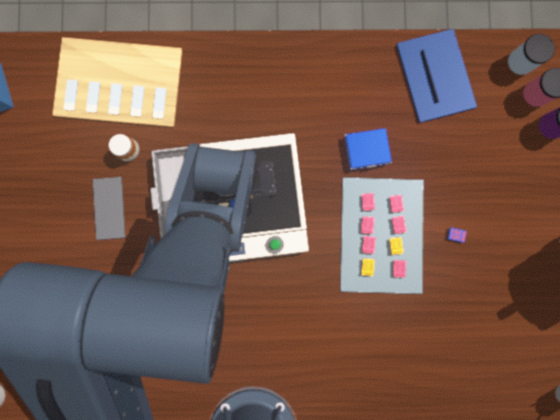

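Sweeping well; continue over the edge.

>>> move_arm(commands=[[1,0,-8,0,0],[1,0,-22,0,0],[1,0,-36,0,0],[1,0,-50,0,0],[1,0,-64,0,0],[1,0,-78,0,0],[1,0,-92,0,0],[1,0,-104,0,0]])

```text
time: 9.23
position: [0.5719, 0.1367, 0.1083]
tool_rot: [-0.706, -0.038, 0.706, -0.038]
ft_force: [0.3, 0.1, -1.2]
grip_width: 0.0153
```

```bash
python3 - <<'E'
from h import *
a=plw(.01,.13);plan(*a,.1085,96.2);print(robot.get_obs()["ft_force"],robot.get_obs()["grip_width"])
p=cam("wrist");save(p,"w7");p=cam("scene");save(p,"s7");plan(*a,.1085,96.2)
E
```

```text
t 9.23 pos [0.5719 0.1367 0.1083] yaw -83.78 tilt [-0.  0. -1.] q6 1.51 | shift [-0.2 -0.9 -0. ] turn 0.02
[ 0.27974218  0.08663382 -1.15008142] 0.01529088840971704
t 9.33 pos [0.5716 0.1372 0.1082] yaw -83.65 tilt [-0.  0. -1.] q6 1.51 | shift [-0.3 -0.3 -0.2] turn 0.15
```

View pics/w7.png

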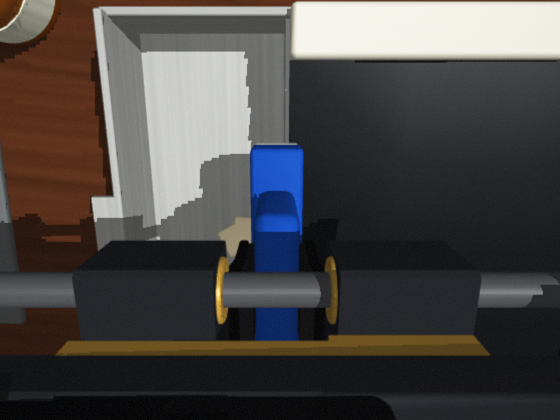

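View pics/s7.png

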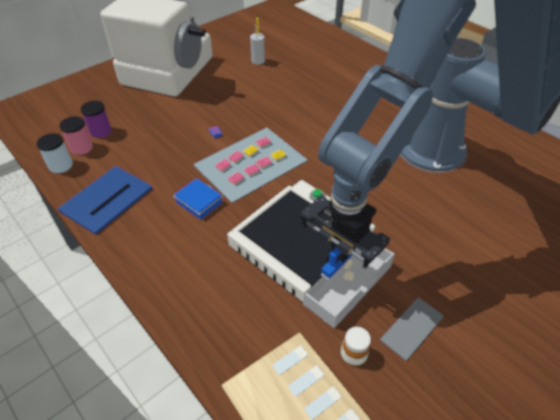

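>>> move_arm(commands=[[1,-35,0,0,0],[1,-60,20,5,0],[1,-60,55,20,0],[1,-60,90,35,0],[1,-60,130,50,0],[1,-60,150,55,0],[1,-60,150,55,0],[1,-60,150,55,0]])

```text
time: 10.0
position: [0.5338, -0.0218, 0.1685]
tool_rot: [0.706, 0.037, -0.706, 0.037]
ft_force: [0.0, 0.6, -1.2]
grip_width: 0.0157
```

```bash
python3 - <<'E'
from h import *
a=plw(-.044,-.02);plan(*a,.1085,96.2);print(robot.get_obs()["ft_force"],robot.get_obs()["grip_width"])
p=cam("wrist");save(p,"w8");p=cam("scene");save(p,"s8");plan(*a,.1085,96.2)
im=cv2.cvtColor(p["image"],cv2.COLOR_RGB2BGR)
cv2.imwrite("pics/s8c.png",cv2.resize(im[170:330,220:410],(712,600),interpolation=2))
E
```

```text
t 10.0 pos [ 0.5338 -0.0218  0.1685] yaw -84.02 tilt [ 0.  0. -1.] q6 1.22 | shift [60.  -4.3 -1. ] turn -0.22
[ 0.01127054  0.61477164 -1.15791709] 0.01570433301775271
t 10.1 pos [ 0.5339 -0.0199  0.1683] yaw -83.83 tilt [ 0.  0. -1.] q6 1.22 | shift [59.8 -2.4 -0.7] turn -0.03
```

View pics/w8.png

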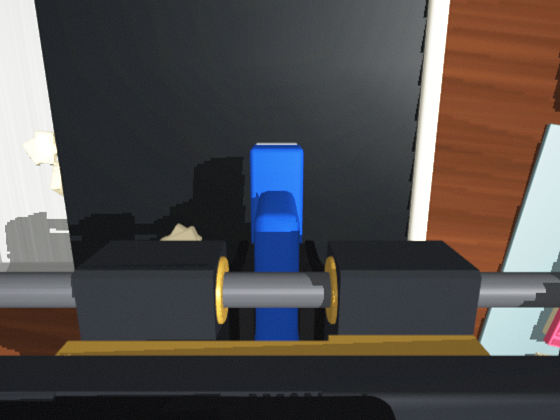

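View pics/s8c.png

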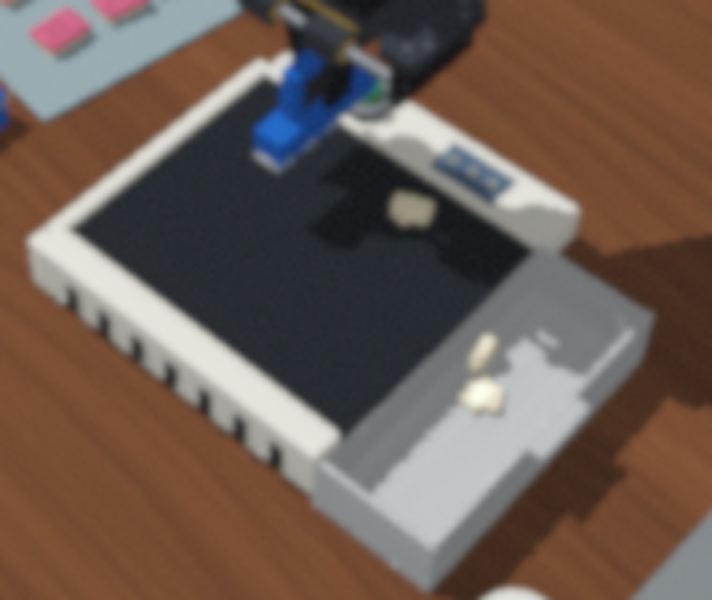

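>>> move_arm(commands=[[1,20,0,-4,0],[1,40,0,-4,0],[1,50,0,-4,0],[1,55,0,-4,0],[1,57,0,-4,0],[1,57,0,-4,0],[1,57,0,-4,0]])

```text
time: 10.68
position: [0.5382, -0.0196, 0.1118]
tool_rot: [0.706, 0.038, -0.706, 0.038]
ft_force: [0.8, -0.9, -0.8]
grip_width: 0.016
```

```bash
python3 - <<'E'
from h import *
a=plw(-.041,.13);plan(*a,.1085,96.2);print(robot.get_obs()["ft_force"])
E
```

```text
t 10.68 pos [ 0.5382 -0.0196  0.1118] yaw -83.78 tilt [ 0.001 -0.    -1.   ] q6 1.22 | shift [   3.3 -152.5    0.6] turn 0.02
[ 0.76731386 -0.88089551 -0.83297275]
```

>>> move_arm(commands=[[1,3,0,0,0],[1,3,0,0,0],[1,3,-8,0,0],[1,3,-22,0,0],[1,3,-36,0,0],[1,3,-50,0,0],[1,3,-64,0,0],[1,3,-78,0,0]])

```text
time: 11.35
position: [0.5292, 0.0588, 0.1086]
tool_rot: [0.706, 0.038, -0.706, 0.038]
ft_force: [0.3, -0.3, -1.1]
grip_width: 0.0159
```

>>> move_arm(commands=[[1,0,-12,0,0],[1,0,-26,0,0],[1,0,-40,0,0],[1,0,-54,0,0],[1,0,-68,0,0],[1,0,-75,0,0],[1,0,-75,0,0],[1,0,-75,0,0]])

```text
time: 12.02
position: [0.5212, 0.1325, 0.1084]
tool_rot: [0.706, 0.038, -0.706, 0.039]
ft_force: [-0.0, 0.4, -0.7]
grip_width: 0.016
```

>>> move_arm(commands=[[1,-35,0,0,0],[1,-60,-20,-10,0],[1,-62,-50,-25,0],[1,-62,-80,-27,0],[1,-62,-120,-27,0],[1,-62,-160,-27,0],[1,-62,-200,-25,0],[1,-62,-200,-25,0]])

```text
time: 12.68
position: [0.5236, 0.3398, 0.1705]
tool_rot: [0.707, 0.041, -0.705, 0.038]
ft_force: [1.1, -0.7, -0.1]
grip_width: 0.0156
```

```bash
python3 - <<'E'
from h import *
plan(.5425,.3468,.0615,94.2);print(robot.get_obs()["ft_force"],robot.get_obs()["grip_width"])
p=cam("scene");save(p,"s9");
im=cv2.cvtColor(p["image"],cv2.COLOR_RGB2BGR)
cv2.imwrite("pics/s9c.png",cv2.resize(im[170:380,220:460],(686,600),interpolation=2))
p=cam("wrist");save(p,"w9");p=cam("top");im=cv2.cvtColor(p["image"],cv2.COLOR_RGB2BGR)
cv2.imwrite("pics/t9.png",cv2.resize(im[120:280,80:320],(720,480),interpolation=2))
plan(.5425,.3468,.0615,94.2)
E
```

```text
t 12.68 pos [0.5236 0.3398 0.1705] yaw -83.55 tilt [ 0.001  0.004 -1.   ] q6 1.85 | shift [109.1  -4.4 -19.3] turn 2.25
[ 1.10750058 -0.6889222  -0.07523023] 0.01561125780011151
t 12.83 pos [0.5244 0.3333 0.17  ] yaw -83.78 tilt [-0.001 -0.001 -1.   ] q6 1.85 | shift [108.5 -11.6 -19.5] turn 2.02
```

View pics/s9c.png

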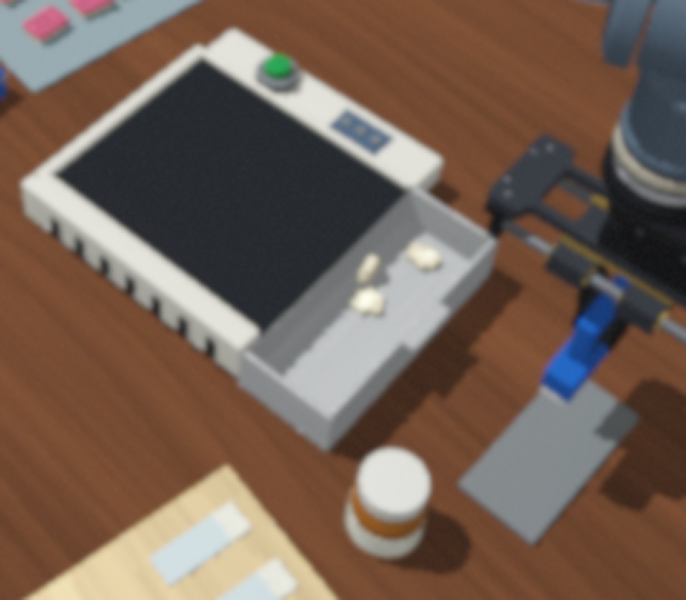

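View pics/w9.png

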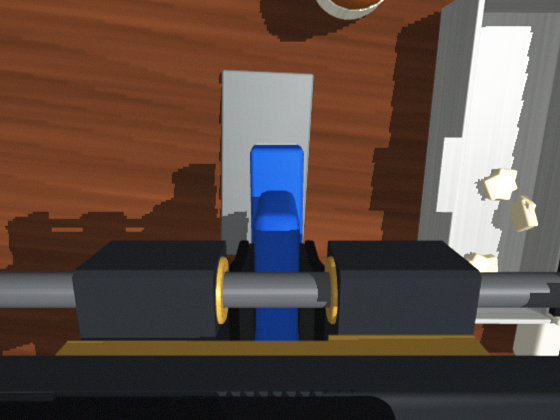

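View pics/t9.png

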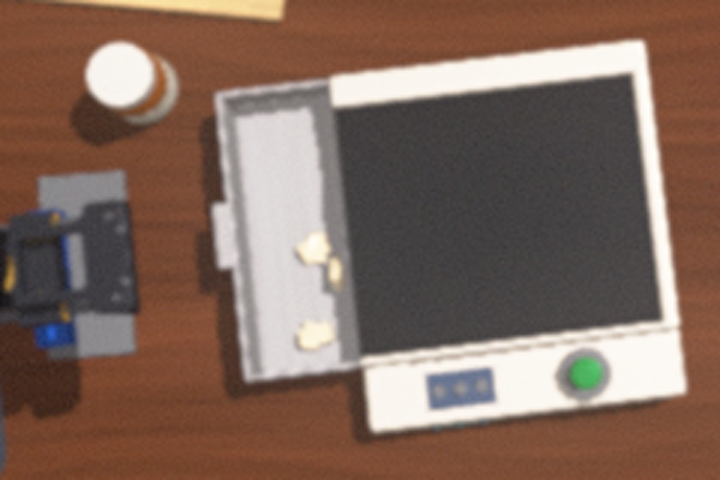

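>>> move_arm(commands=[[1,0,-10,-19,2],[1,30,-10,-19,2],[1,60,-10,-19,2],[1,90,-10,-19,2],[1,100,-10,-19,2],[1,104,-10,-19,2],[1,104,-10,-19,2]])

```text
time: 13.42
position: [0.5427, 0.3444, 0.0658]
tool_rot: [-0.706, -0.025, 0.707, -0.025]
ft_force: [0.2, -0.4, -0.7]
grip_width: 0.0157
```

```bash
python3 - <<'E'
from h import *
plan(.5425,.3468,.0615,94.2)
p=cam("wrist");save(p,"w10");plan(.5425,.3468,.0615,94.2);print(robot.get_obs()["ft_force"])
E
```

```text
t 13.42 pos [0.5427 0.3444 0.0658] yaw -85.92 tilt [-0.001 -0.001 -1.   ] q6 1.89 | shift [ 4.3 -2.4 -0. ] turn -0.12
t 13.47 pos [0.5434 0.3451 0.0671] yaw -85.9 tilt [ 0.001  0.    -1.   ] q6 1.89 | shift [ 5.6 -1.8  0.8] turn -0.1
[ 0.64821745  0.33821018 -0.99164774]
```

View pics/w10.png

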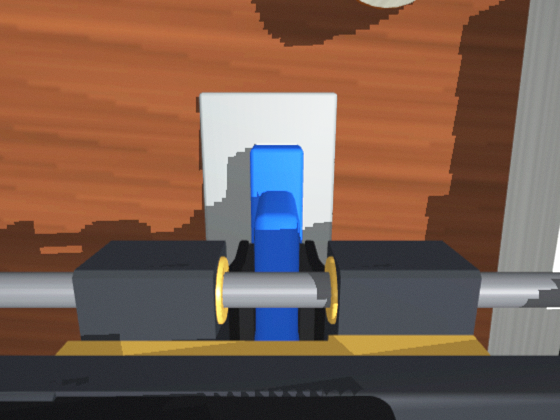

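>>> move_arm(commands=[[1,2,-1,0,0],[1,4,-1,0,0],[1,4.5,-1,0,0],[1,5,-1,0,0],[1,5,-1,0,0],[1,5,-1,0,0]])

```text
time: 13.97
position: [0.5423, 0.347, 0.0616]
tool_rot: [0.707, 0.026, -0.706, 0.026]
ft_force: [-0.1, 0.3, -1.3]
grip_width: 0.0154
```

```bash
python3 - <<'E'
from h import *
plan(.5425,.3468,.0615,94.2);print(robot.get_obs()["ft_force"])
E
```

```text
t 13.97 pos [0.5423 0.347  0.0616] yaw -85.8 tilt [ 0.  0. -1.] q6 1.89 | shift [ 0.1  0.2 -0.2] turn -0.0
[-0.08383966  0.34052242 -1.3322648 ]
```

Bottom is within a fraction of a mm of the rest; lower 0.5 mm and release.

>>> move_arm(commands=[[1,0.5,0,0,0],[1,0.5,0,0,0],[0.5,0.5,0,0,0],[0,0.5,0,0,0],[-0.5,0.5,0,0,0],[-1,0.5,0,0,0],[-1,0.5,0,0,0],[-1,0.5,0,0,0]])

```text
time: 14.63
position: [0.5423, 0.3468, 0.0607]
tool_rot: [-0.707, -0.026, 0.707, -0.026]
ft_force: [0.8, -0.4, -0.4]
grip_width: 0.0471
```

>>> move_arm(commands=[[-1,0,0,0,0],[-1,0,0,0,0],[-1,0,0,0,0],[-1,-20,0,0,0],[-1,-60,0,0,0],[-1,-100,0,0,0],[-1,-120,0,0,0],[-1,-120,0,0,0]])

```text
time: 15.3
position: [0.5457, 0.3484, 0.1871]
tool_rot: [0.711, 0.027, -0.703, 0.024]
ft_force: [1.0, 0.2, 0.8]
grip_width: 0.0865
```

```bash
python3 - <<'E'
from h import *
p=cam("scene");
im=cv2.cvtColor(p["image"],cv2.COLOR_RGB2BGR)
cv2.imwrite("pics/s11c.png",cv2.resize(im[170:380,220:460],(686,600),interpolation=2))
p=cam("wrist");save(p,"w11")
plan(.466,-.32,.19,90)
E
```

```text
t 15.4 pos [0.5425 0.3469 0.1818] yaw -85.81 tilt [ 0.002  0.001 -1.   ] q6 1.89 | shift [ -8.9 659.5 125. ] turn 4.19
```

View pics/s11c.png

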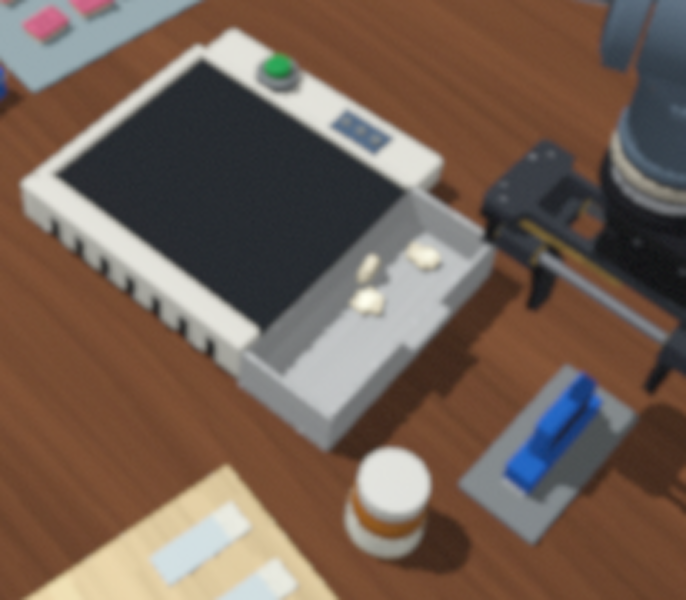

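View pics/w11.png

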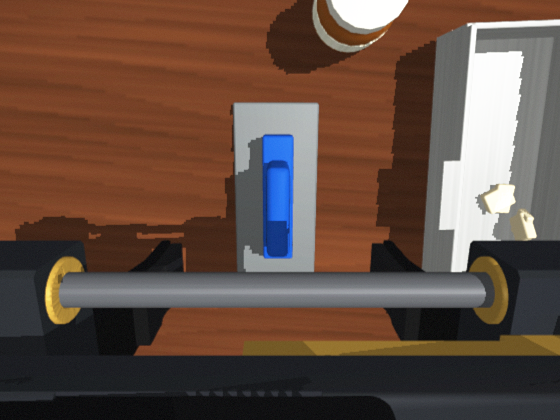

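>>> move_arm(commands=[[-1,-20,40,8,1],[-1,-30,80,16,2],[-1,-40,120,24,4],[-1,-50,160,32,4],[-1,-50,200,40,4],[-1,-50,240,48,4],[-1,-50,280,55,4],[-1,-50,320,65,4]])

```text
time: 16.07
position: [0.4995, 0.0226, 0.229]
tool_rot: [-0.706, -0.001, 0.708, -0.001]
ft_force: [0.4, -0.0, -1.2]
grip_width: 0.0868
```

```bash
python3 - <<'E'
from h import *
plan(.40,-.32,.25,90)
E
```

```text
t 16.07 pos [0.4995 0.0226 0.229 ] yaw -89.8 tilt [-0.004  0.001 -1.   ] q6 1.39 | shift [-20.8 342.2 100.8] turn 0.2
```

>>> move_arm(commands=[[-0.15,-20,40,12,0],[-0.15,-20,80,24,0],[-0.15,-20,120,36,0],[-0.15,-20,160,48,0],[-0.15,-20,200,60,0],[-0.15,-20,240,72,0],[-0.15,-20,280,84,0],[-0.15,-20,320,96,0]])

```text
time: 16.73
position: [0.4055, -0.2922, 0.2488]
tool_rot: [-0.706, -0.002, 0.708, 0.0]
ft_force: [0.8, -1.1, -0.1]
grip_width: 0.051
```

>>> move_arm(commands=[[-0.15,0,20,4,0],[-0.15,0,20,4,0],[-0.15,0,20,4,0],[-0.15,0,20,4,0],[-0.15,0,20,4,0]])

```text
time: 17.15
position: [0.4032, -0.3095, 0.2498]
tool_rot: [-0.706, -0.003, 0.708, -0.001]
ft_force: [-0.1, 0.6, 0.6]
grip_width: 0.0502
```

```bash
cat >> h.py <<'E'
def blocks(p,pts=True,z=.018):
    hsv=cv2.cvtColor(p["image"],cv2.COLOR_RGB2HSV);out=[]
    H,S,V=[hsv[...,i].astype(int) for i in range(3)]
    for n,m in [("pink",((H>165)|(H<3))&(S>110)&(V>90)),("yellow",(H>18)&(H<32)&(S>120)&(V>120))]:
        m=cv2.morphologyEx(m.astype(np.uint8),cv2.MORPH_CLOSE,np.ones((5,5)))
        for c in cv2.findContours(m,0,2)[0]:
            if cv2.contourArea(c)<100: continue
            rc=cv2.minAreaRect(c);b=cv2.boxPoints(rc)
            w=np.array([px2w(p,*k,z-.003)[:2] for k in b])
            e=[w[1]-w[0],w[2]-w[1]];L=[np.linalg.norm(k) for k in e];k=int(np.argmin(L))
            sy=e[k];yaw=np.degrees(np.arctan2(sy[1],sy[0]))%180
            print(n,"px",np.round(rc[0]),"w",w.mean(0).round(4),"size",np.round(L,4),"short-axis yaw",yaw.round(1))
E
python3 - <<'E'
from h import *
plan(.40,-.32,.25,90)
p=cam("wrist");save(p,"w12");blocks(p)
plan(.40,-.32,.25,90)
p=cam("top");save(p,"t12");
blocks(p)
E
```

```text
t 17.15 pos [ 0.4032 -0.3095  0.2498] yaw -89.73 tilt [-0.002  0.003 -1.   ] q6 0.69 | shift [-0.2 10.5  3.3] turn 0.27
pink px [327. 194.] w [ 0.3888 -0.3602] size [0.0404 0.0272] short-axis yaw 84.8
pink px [253. 135.] w [ 0.447  -0.2864] size [0.0398 0.0274] short-axis yaw 82.4
pink px [483. 113.] w [ 0.4692 -0.5061] size [0.0257 0.0344] short-axis yaw 166.8
pink px [333.  85.] w [ 0.4941 -0.3617] size [0.0262 0.0385] short-axis yaw 96.3
pink px [251.  84.] w [ 0.4947 -0.2847] size [0.0386 0.0273] short-axis yaw 84.0
pink px [330.  24.] w [ 0.5467 -0.3571] size [0.0264 0.041 ] short-axis yaw 94.3
pink px [254.  20.] w [ 0.5495 -0.2877] size [0.0268 0.0345] short-axis yaw 94.0
yellow px [369. 347.] w [ 0.213  -0.4145] size [0.0516 0.0155] short-axis yaw 4.8
yellow px [281. 347.] w [ 0.2123 -0.3159] size [0.0528 0.0155] short-axis yaw 1.4
yellow px [186. 348.] w [ 0.2109 -0.208 ] size [0.0585 0.0168] short-axis yaw 177.8
yellow px [534. 345.] w [ 0.2169 -0.5997] size [0.0557 0.0236] short-axis yaw 11.1
yellow px [460. 344.] w [ 0.2176 -0.517 ] size [0.0814 0.0234] short-axis yaw 8.8
[... 240 characters left out ...]
 yaw 84.6
yellow px [323. 139.] w [ 0.4436 -0.3545] size [0.0281 0.0403] short-axis yaw 94.4
t 17.2 pos [ 0.4035 -0.3095  0.2501] yaw -89.71 tilt [-0.001  0.002 -1.   ] q6 0.69 | shift [ 0.1 10.5  3.5] turn 0.29
pink px [398. 225.] w [ 0.4911 -0.3617] size [0.0237 0.0342] short-axis yaw 97.4
pink px [367. 234.] w [ 0.471  -0.2859] size [0.0261 0.0791] short-axis yaw 92.5
pink px [395. 204.] w [ 0.5432 -0.3568] size [0.0232 0.0343] short-axis yaw 98.8
pink px [367. 202.] w [ 0.5493 -0.2869] size [0.0247 0.0345] short-axis yaw 89.3
pink px [536.  94.] w [ 0.8166 -0.72  ] size [0.0672 0.0698] short-axis yaw 123.4
yellow px [396. 244.] w [ 0.4444 -0.3553] size [0.0295 0.0317] short-axis yaw 89.3
```

View pics/w12.png

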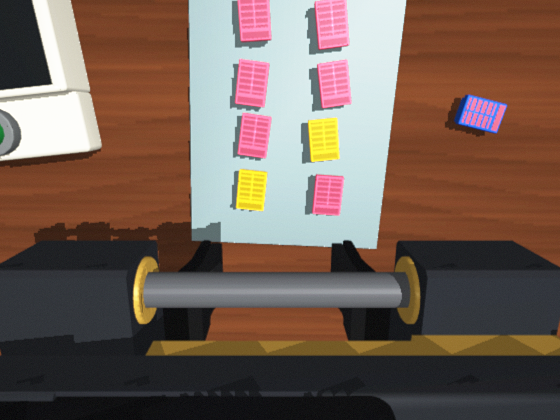

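```bash
python3 - <<'E'
from h import *
plan(.4947,-.2847,.10,84)
E
```

```text
t 17.25 pos [ 0.4037 -0.3097  0.2504] yaw -89.7 tilt [-0.001  0.001 -1.   ] q6 0.69 | shift [150.4 -24.4 -91.3] turn 6.3
```

>>> move_arm(commands=[[-0.15,30,-10,-30,3],[-0.15,60,-20,-60,6.3],[-0.15,90,-24,-88,6.3],[-0.15,120,-24,-91,6.3],[-0.15,140,-24,-91,6.3],[-0.15,150,-24,-91,6.3],[-0.15,150,-24,-91,6.3],[-0.15,150,-24,-91,6.3]])

```text
time: 17.92
position: [0.4945, -0.2867, 0.1011]
tool_rot: [-0.706, 0.037, 0.706, 0.038]
ft_force: [0.7, -0.2, -0.8]
grip_width: 0.0504
```

```bash
python3 - <<'E'
from h import *
p=cam("wrist")
p=cam("wrist");plan(.4947,-.2847,.031,84);blocks(p)
E
```

```text
t 18.02 pos [ 0.4952 -0.2878  0.1025] yaw -96.12 tilt [ 0.002 -0.002 -1.   ] q6 0.96 | shift [71.4 -3.2  1. ] turn -0.12
pink px [282. 316.] w [ 0.4321 -0.285 ] size [0.027  0.0111] short-axis yaw 175.0
pink px [284. 268.] w [ 0.4661 -0.2894] size [0.0268 0.0048] short-axis yaw 175.0
pink px [273. 224.] w [ 0.4956 -0.2856] size [0.0279 0.0408] short-axis yaw 83.9
pink px [397. 211.] w [ 0.4956 -0.3625] size [0.0285 0.0416] short-axis yaw 95.8
pink px [267. 130.] w [ 0.5525 -0.2881] size [0.0278 0.04  ] short-axis yaw 93.5
pink px [388. 126.] w [ 0.547  -0.3582] size [0.0287 0.041 ] short-axis yaw 93.7
yellow px [385. 348.] w [ 0.4002 -0.3517] size [0.0216 0.0093] short-axis yaw 178.7
yellow px [159. 344.] w [ 0.4192 -0.1996] size [0.021  0.0068] short-axis yaw 11.5
yellow px [341. 348.] w [ 0.4037 -0.3218] size [0.0209 0.0098] short-axis yaw 179.2
yellow px [201. 347.] w [ 0.4139 -0.2277] size [0.0257 0.0097] short-axis yaw 174.0
yellow px [274. 345.] w [ 0.4105 -0.277 ] size [0.0498 0.0124] short-axis yaw 175.3
yellow px [486. 345.] w [ 0.3952 -0.4198] size [0.014  0.0983] short-axis yaw 179.1
yellow px [382. 266.] w [ 0.4604 -0.3516] size [0.0174 0.0097] short-axis yaw 8.8
yellow px [145. 290.] w [ 0.4594 -0.1977] size [0.0477 0.0149] short-axis yaw 79.3
```

>>> move_arm(commands=[[-0.15,35,-2,0,0],[-0.15,55,-2,0,0],[-0.15,66,-2,0,0],[-0.15,70,-2,0,0],[-0.15,71,-2,0,0],[-0.15,71,-2,0,0],[0.3,71,-2,0,0],[0.7,71,-2,0,0]], newtons=15)

```text
time: 18.68
position: [0.4954, -0.2858, 0.031]
tool_rot: [0.707, -0.038, -0.705, -0.037]
ft_force: [0.2, -0.3, 0.1]
grip_width: 0.0433
```

>>> move_arm(commands=[[0.9,0,0,0,0],[0.9,0,0,0,0],[0.9,0,0,0,0],[0.9,0,0,0,0]])

```text
time: 19.02
position: [0.4949, -0.2853, 0.0303]
tool_rot: [0.706, -0.038, -0.706, -0.037]
ft_force: [0.2, 0.2, 3.9]
grip_width: 0.0275
```

```bash
python3 - <<'E'
from h import *
plan(.4947,-.2847,.031,84);print(robot.get_obs()["ft_force"])
p=cam("wrist");save(p,"w13")
E
```

```text
t 19.02 pos [ 0.4949 -0.2853  0.0303] yaw -96.11 tilt [ 0.001 -0.001 -1.   ] q6 0.96 | shift [-0.7 -0.6  0.3] turn -0.11
[0.23327027 0.2212282  3.92632769]
```

View pics/w13.png

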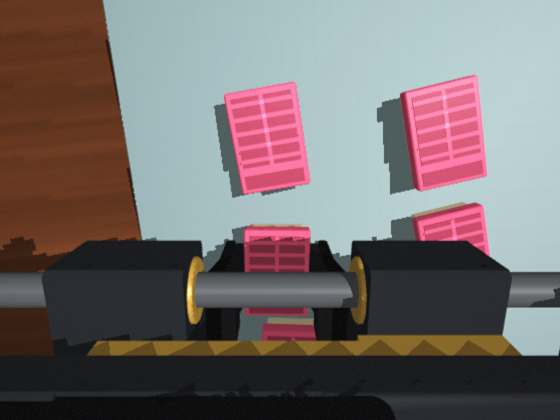

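```bash
python3 - <<'E'
from h import *
plan(*plw(-.05,-.075),.13,96.2)
E
```

```text
t 19.07 pos [ 0.4949 -0.2853  0.0303] yaw -96.11 tilt [ 0.001 -0.001 -1.   ] q6 0.96 | shift [ -99.8 -215.5  -16.6] turn -12.31
```

>>> move_arm(commands=[[0.9,-30,0,0,0],[0.9,-65,0,0,0],[0.9,-95,-20,-2,-3],[0.9,-100,-55,-5,-8],[0.9,-100,-95,-8,-12.3],[0.9,-100,-135,-11,-12.3],[0.9,-100,-170,-14,-12.3],[0.9,-100,-200,-16,-12.3]])

```text
time: 19.73
position: [0.5316, -0.0855, 0.1298]
tool_rot: [-0.706, -0.039, 0.706, -0.038]
ft_force: [-0.0, 0.5, 0.6]
grip_width: 0.028
```

>>> move_arm(commands=[[0.9,0,-15,0,0],[0.9,0,-15,0,0],[0.9,0,-15,0,0]])

```text
time: 19.98
position: [0.5301, -0.0722, 0.1297]
tool_rot: [-0.706, -0.039, 0.706, -0.039]
ft_force: [-0.1, -0.4, -0.1]
grip_width: 0.0277
```

```bash
python3 - <<'E'
from h import *
plan(*plw(-.05,-.075),.079,96.2);print(robot.get_obs()["grip_width"])
p=cam("wrist");save(p,"w14");plan(*plw(-.05,-.075),.079,96.2)
E
```

```text
t 19.98 pos [ 0.5301 -0.0722  0.1297] yaw -83.68 tilt [-0. -0. -1.] q6 1.12 | shift [50.7  1.  -4.2] turn 0.12
0.02774397148505571
t 20.03 pos [ 0.5304 -0.0733  0.1297] yaw -83.77 tilt [ 0. -0. -1.] q6 1.12 | shift [50.7 -0.2 -3.9] turn 0.03
```

View pics/w14.png

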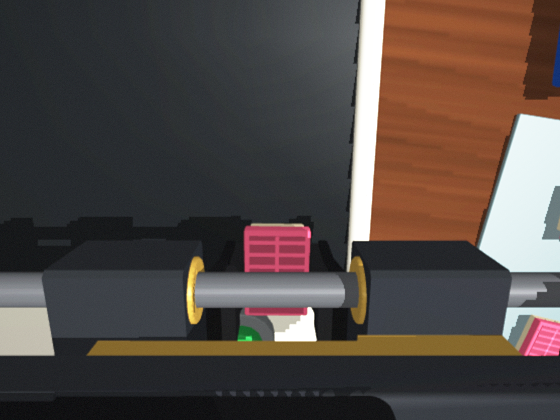

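>>> move_arm(commands=[[0.9,25,0,-4,0],[0.9,40,0,-4,0],[0.9,46,0,-4,0],[0.9,48,0,-4,0],[0.9,50,0,-4,0],[0.9,50,0,-4,0],[0.9,50,0,-4,0]])

```text
time: 20.62
position: [0.5347, -0.0732, 0.0804]
tool_rot: [0.707, 0.038, -0.706, 0.038]
ft_force: [0.5, 0.3, -1.2]
grip_width: 0.0278
```

```bash
python3 - <<'E'
from h import *
plan(*plw(-.05,-.075),.079,96.2);print(robot.get_obs()["ft_force"])
E
```

```text
t 20.62 pos [ 0.5347 -0.0732  0.0804] yaw -83.85 tilt [ 0.001 -0.    -1.   ] q6 1.12 | shift [ 1.4 -0.5  0.3] turn -0.05
[ 0.45941951  0.27398658 -1.18660259]
```

>>> move_arm(commands=[[0.9,1,0,0,0],[0.9,1.5,0,0,0],[0.9,1.5,0,0,0],[0.6,1.5,0,0,0],[0.2,1.5,0,0,0],[-0.15,1.5,0,0,0],[-0.15,1.5,0,0,0],[-0.15,1.5,0,0,0]])

```text
time: 21.28
position: [0.5343, -0.0726, 0.0783]
tool_rot: [0.706, 0.038, -0.706, 0.038]
ft_force: [-0.5, 0.6, -0.0]
grip_width: 0.0456
```

>>> move_arm(commands=[[-0.15,0,0,0,0],[-0.15,-20,0,0,0],[-0.15,-50,0,0,0],[-0.15,-70,20,0,1],[-0.15,-70,20,0,1]])

```text
time: 21.7
position: [0.5401, -0.0956, 0.1524]
tool_rot: [0.71, 0.03, -0.703, 0.034]
ft_force: [1.8, -0.4, -0.1]
grip_width: 0.0499
```

```bash
python3 - <<'E'
from h import *
p=cam("wrist");save(p,"w15");plan(.447,-.2864,.12,83)
p=cam("scene");im=cv2.cvtColor(p["image"],cv2.COLOR_RGB2BGR)
cv2.imwrite("pics/s15c.png",cv2.resize(im[110:380,170:460],(644,600),interpolation=2))
E
```

```text
t 21.75 pos [ 0.5386 -0.0942  0.1505] yaw -84.9 tilt [ 0.006 -0.003 -1.   ] q6 1.1 | shift [ 30.5 183.1 108.5] turn 12.1
```

View pics/s15c.png

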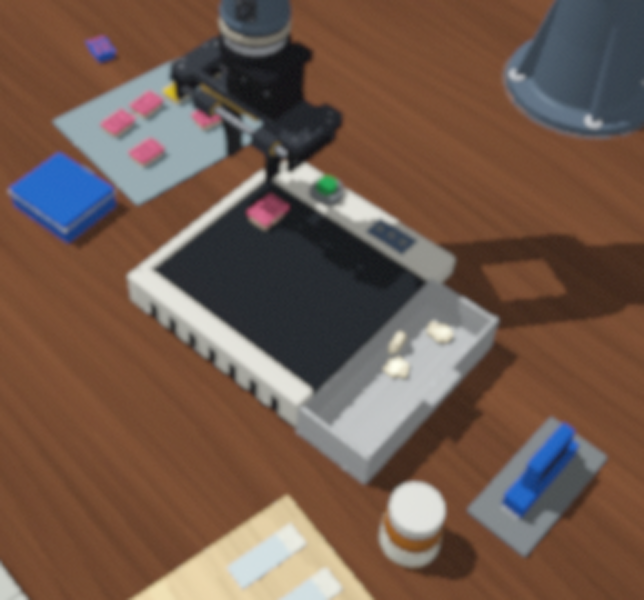

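View pics/w15.png

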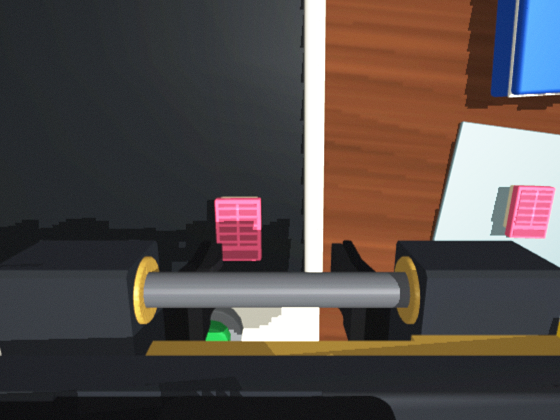

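>>> move_arm(commands=[[-0.15,0,35,20,6],[-0.15,0,70,40,12],[-0.15,0,105,60,12],[-0.15,0,140,80,12],[-0.15,10,170,100,12],[-0.15,30,183,108,12],[-0.15,40,183,108,12],[-0.15,40,183,108,12]])

```text
time: 22.47
position: [0.4429, -0.2828, 0.1051]
tool_rot: [-0.704, 0.041, 0.708, 0.045]
ft_force: [-0.5, 0.9, 0.1]
grip_width: 0.0503
```

```bash
cat >> h.py <<'E'
def look(name="wrist",vmax=262):
    import io,contextlib
    p=cam(name);p=cam(name)
    f=io.StringIO()
    with contextlib.redirect_stdout(f): blocks(p)
    for l in f.getvalue().splitlines():
        v=float(l.split("px [")[1].split("]")[0].split()[1])
        if v<vmax: print(l)
    return p
E
python3 - <<'E'
from h import *
p=look();save(p,"w16");plan(.447,-.2864,.0315,83)
E
```

```text
pink px [284. 215.] w [ 0.4474 -0.2873] size [0.0409 0.0277] short-axis yaw 82.1
pink px [402. 123.] w [ 0.4954 -0.3625] size [0.0288 0.0412] short-axis yaw 94.2
pink px [389.  32.] w [ 0.5455 -0.3574] size [0.0272 0.0386] short-axis yaw 92.5
pink px [263.  35.] w [ 0.5523 -0.2879] size [0.0279 0.0404] short-axis yaw 91.1
yellow px [392. 208.] w [ 0.4438 -0.3548] size [0.0286 0.0419] short-axis yaw 93.2
t 22.57 pos [ 0.4448 -0.2825  0.1071] yaw -96.77 tilt [-0.003  0.003 -1.   ] q6 0.91 | shift [75.6  3.8 -2.8] turn 0.23
```

View pics/w16.png

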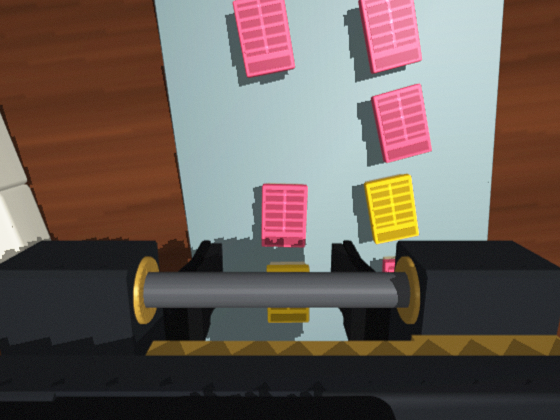

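>>> move_arm(commands=[[-0.15,35,4,-3,0],[-0.15,60,4,-3,0],[-0.15,70,4,-3,0],[-0.15,75,4,-3,0],[-0.15,75,4,-3,0],[-0.15,75,4,-3,0],[0.3,75,4,-3,0],[0.7,75,4,-3,0]])

```text
time: 23.23
position: [0.4486, -0.2893, 0.0346]
tool_rot: [0.707, -0.042, -0.705, -0.041]
ft_force: [-1.0, -0.0, -0.3]
grip_width: 0.0432
```

>>> move_arm(commands=[[0.9,0,0,0,0],[0.9,0,0,0,0],[0.9,0,0,0,0],[0.9,0,0,0,0]])

```text
time: 23.57
position: [0.4481, -0.2891, 0.0339]
tool_rot: [0.706, -0.042, -0.706, -0.042]
ft_force: [-0.2, 1.2, 4.0]
grip_width: 0.028
```

```bash
python3 - <<'E'
from h import *
plan(*plw(-.05,0),.13,96.2);print(robot.get_obs()["ft_force"])
p=cam("wrist");save(p,"w17")
E
```

```text
t 23.57 pos [ 0.4481 -0.2891  0.0339] yaw -96.82 tilt [ 0.001 -0.001 -1.   ] q6 0.91 | shift [ -96.3 -298.1  -43.1] turn -13.02
[-0.23839473  1.24411243  4.02207916]
```

View pics/w17.png

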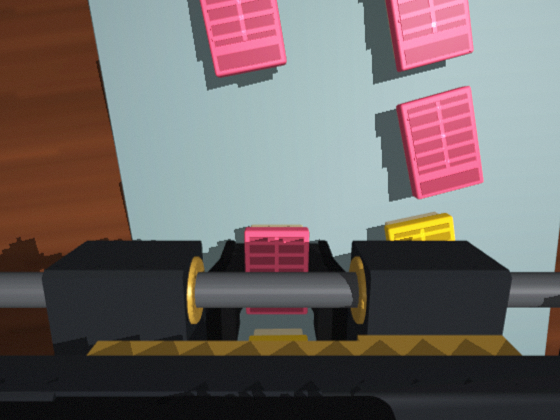

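>>> move_arm(commands=[[0.9,-30,0,0,0],[0.9,-65,0,0,0],[0.9,-95,-20,-3,-3],[0.9,-98,-58,-8,-8],[0.9,-98,-98,-14,-13],[0.9,-98,-138,-20,-13],[0.9,-98,-178,-26,-13],[0.9,-98,-218,-32,-13]])

```text
time: 24.28
position: [0.5055, -0.0746, 0.1313]
tool_rot: [-0.706, -0.038, 0.706, -0.038]
ft_force: [0.5, -0.2, 0.2]
grip_width: 0.028
```

>>> move_arm(commands=[[0.9,0,-37,-5,0],[0.9,0,-68,-5,0],[0.9,0,-80,-4,0],[0.9,0,-80,-3,0],[0.9,0,-80,-3,0],[0.9,0,-80,-3,0]])

```text
time: 24.78
position: [0.5004, 0.0023, 0.1313]
tool_rot: [0.706, 0.038, -0.706, 0.038]
ft_force: [-0.3, -0.6, -0.3]
grip_width: 0.0277
```

```bash
python3 - <<'E'
from h import *
p=cam("wrist");save(p,"w18");plan(*plw(-.05,0),.082,96.2);print(robot.get_obs()["grip_width"])
E
```

```text
t 24.83 pos [0.5005 0.002  0.1313] yaw -83.93 tilt [ 0.001 -0.001 -1.   ] q6 1.25 | shift [ 49.3   2.9 -25.5] turn -0.13
0.027675926475548385
```

View pics/w18.png

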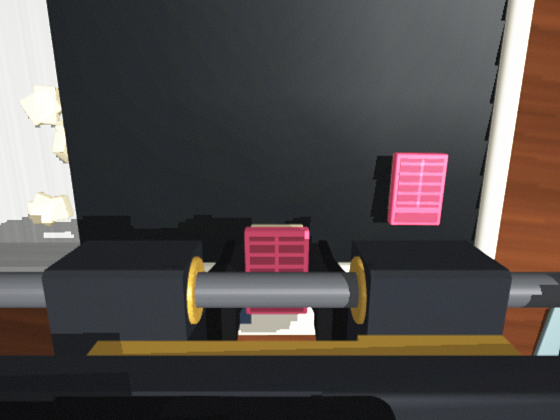

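>>> move_arm(commands=[[0.9,0,3,-25,0],[0.9,25,3,-25,0],[0.9,40,3,-25,0],[0.9,46,3,-25,0],[0.9,48,3,-25,0],[0.9,49,3,-25,0],[0.9,49,3,-25,0],[0.9,49,3,-25,0]])

```text
time: 25.5
position: [0.5255, 0.003, 0.083]
tool_rot: [0.707, 0.038, -0.706, 0.038]
ft_force: [-0.1, 0.0, -0.3]
grip_width: 0.028
```

```bash
python3 - <<'E'
from h import *
plan(*plw(-.05,0),.082,96.2);print(robot.get_obs()["ft_force"])
E
```

```text
t 25.5 pos [0.5255 0.003  0.083 ] yaw -83.84 tilt [ 0.001 -0.    -1.   ] q6 1.26 | shift [ 1.   1.2 -0.5] turn -0.04
[-0.06023861  0.01139391 -0.34778762]
```

>>> move_arm(commands=[[0.9,1,0,0,0],[0.9,1,0,0,0],[0.9,1,0,0,0],[0.6,1,0,0,0],[0.2,1,0,0,0],[-0.15,1,0,0,0],[-0.15,1,0,0,0],[-0.15,1,0,0,0]])

```text
time: 26.17
position: [0.5249, 0.0035, 0.0812]
tool_rot: [-0.706, -0.038, 0.706, -0.038]
ft_force: [-1.0, 1.0, 0.1]
grip_width: 0.0454
```

>>> move_arm(commands=[[-0.15,0,0,0,0],[-0.15,-20,0,0,0],[-0.15,-50,0,0,0],[-0.15,-65,30,0,0],[-0.15,-65,60,0,0],[-0.15,-65,100,0,0],[-0.15,-65,140,0,0],[-0.15,-65,180,0,0]])

```text
time: 26.83
position: [0.5444, -0.177, 0.1465]
tool_rot: [0.706, 0.038, -0.706, 0.038]
ft_force: [1.2, 0.3, -0.1]
grip_width: 0.0501
```

```bash
python3 - <<'E'
from h import *
plan(.535,-.2879,.11,93)
p=cam("scene");im=cv2.cvtColor(p["image"],cv2.COLOR_RGB2BGR)
cv2.imwrite("pics/s19c.png",cv2.resize(im[110:380,170:460],(644,600),interpolation=2))
E
```

```text
t 26.83 pos [ 0.5444 -0.177   0.1465] yaw -83.77 tilt [ 0.  0. -1.] q6 0.95 | shift [ 36.5 109.2  21.4] turn 3.23
```

View pics/s19c.png

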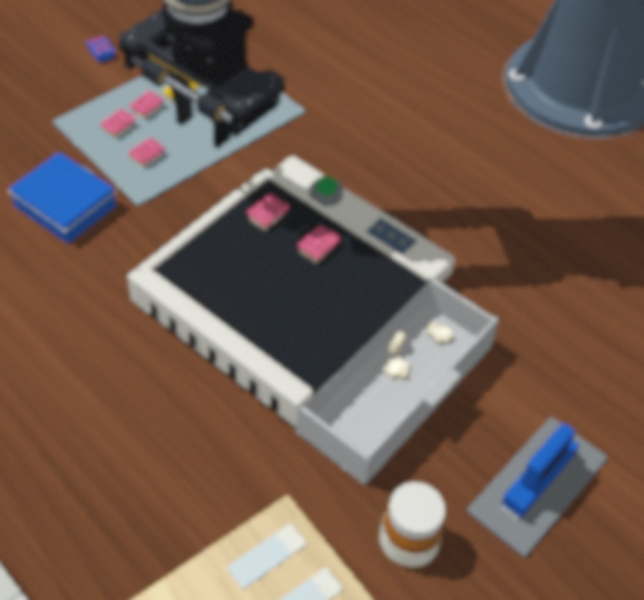

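>>> move_arm(commands=[[-0.15,5,35,5,3],[-0.15,20,70,12,3],[-0.15,36,100,18,3],[-0.15,36,109,21,3],[-0.15,36,109,21,3],[-0.15,36,109,21,3]])

```text
time: 27.38
position: [0.5349, -0.2857, 0.1101]
tool_rot: [-0.707, -0.02, 0.707, -0.019]
ft_force: [-0.2, -0.0, -0.8]
grip_width: 0.05
```

```bash
python3 - <<'E'
from h import *
p=look();save(p,"w20");plan(.5525,-.288,.0325,93)
E
```

```text
pink px [392. 208.] w [ 0.5469 -0.358 ] size [0.0286 0.0417] short-axis yaw 93.2
pink px [283. 194.] w [ 0.5524 -0.2882] size [0.0272 0.0401] short-axis yaw 93.2
t 27.48 pos [ 0.5354 -0.2845  0.1108] yaw -86.75 tilt [-0.     0.001 -1.   ] q6 0.84 | shift [ 78.3   4.5 -16.8] turn 0.25
```

>>> move_arm(commands=[[-0.15,20,4,-17,0],[-0.15,50,4,-17,0],[-0.15,68,4,-17,0],[-0.15,77,4,-17,0],[-0.15,78,4,-17,0],[-0.15,78,4,-17,0],[0.3,78,4,-17,0],[0.7,78,4,-17,0]])

```text
time: 28.15
position: [0.5535, -0.2896, 0.0339]
tool_rot: [0.708, 0.019, -0.706, 0.02]
ft_force: [-0.9, -0.5, 1.1]
grip_width: 0.0431
```

>>> move_arm(commands=[[0.9,0,0,0,0],[0.9,0,0,0,0],[0.9,0,0,0,0],[0.9,0,0,0,0]])

```text
time: 28.48
position: [0.5528, -0.2896, 0.0331]
tool_rot: [0.707, 0.019, -0.707, 0.02]
ft_force: [0.1, 0.5, 5.0]
grip_width: 0.0275
```

```bash
python3 - <<'E'
from h import *
plan(*plw(.05,-.075),.13,96.2);print(robot.get_obs()["ft_force"])
p=cam("wrist");save(p,"w21")
E
```

```text
t 28.48 pos [ 0.5528 -0.2896  0.0331] yaw -86.83 tilt [ 0.001 -0.001 -1.   ] q6 0.85 | shift [ -96.9 -222.7  -93.5] turn -3.03
[0.14328134 0.52663047 4.99194668]
```

View pics/w21.png

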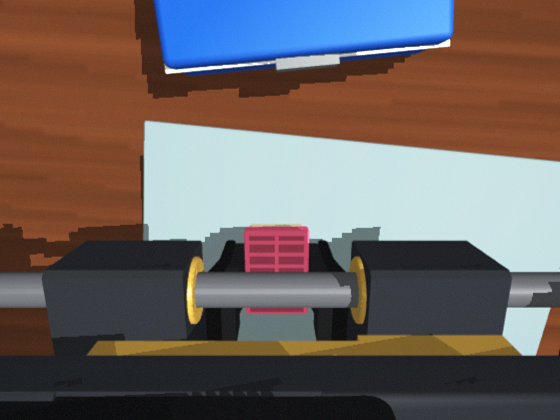

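>>> move_arm(commands=[[0.9,-35,0,0,0],[0.9,-70,0,0,0],[0.9,-97,-20,-8,-3],[0.9,-97,-55,-23,-3],[0.9,-97,-93,-38,-3],[0.9,-97,-130,-54,-3],[0.9,-97,-167,-70,-3],[0.9,-97,-204,-85,-3]])

```text
time: 29.2
position: [0.6264, -0.0792, 0.1293]
tool_rot: [0.706, 0.038, -0.706, 0.038]
ft_force: [-0.4, 0.8, -0.0]
grip_width: 0.0279
```

>>> move_arm(commands=[[0.9,0,-19,-8,0],[0.9,0,-19,-8,0],[0.9,0,-19,-8,0],[0.9,0,-19,-8,0]])

```text
time: 29.53
position: [0.6316, -0.0617, 0.129]
tool_rot: [-0.706, -0.038, 0.706, -0.038]
ft_force: [0.0, 0.9, 0.5]
grip_width: 0.0276
```

```bash
python3 - <<'E'
from h import *
p=cam("wrist");save(p,"w22");plan(*plw(.05,-.075),.082,96.2);print(robot.get_obs()["grip_width"])
E
```

```text
t 29.58 pos [ 0.6316 -0.0623  0.1291] yaw -83.88 tilt [-0.001 -0.    -1.   ] q6 1.19 | shift [47.1 -0.1 -2.2] turn -0.08
0.02739428779859513
```

View pics/w22.png

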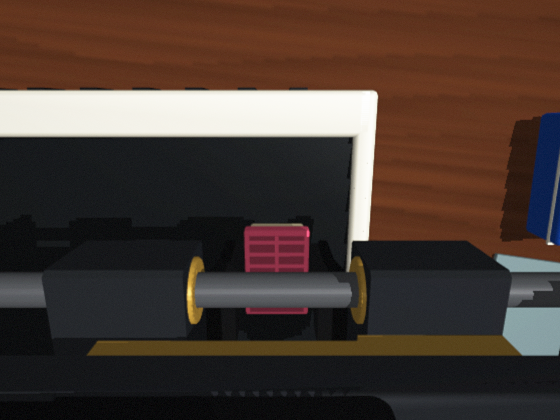

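>>> move_arm(commands=[[0.9,20,0,-2,0],[0.9,38,0,-2,0],[0.9,45,0,-2,0],[0.9,47,0,-2,0],[0.9,47,0,-2,0],[0.9,47,0,-2,0]])

```text
time: 30.08
position: [0.6344, -0.0618, 0.0829]
tool_rot: [0.707, 0.038, -0.706, 0.038]
ft_force: [0.4, 0.0, -0.1]
grip_width: 0.0279
```

```bash
python3 - <<'E'
from h import *
plan(*plw(.05,-.075),.0812,96.2);print(robot.get_obs()["ft_force"])
E
```

```text
t 30.08 pos [ 0.6344 -0.0618  0.0829] yaw -83.89 tilt [ 0.001 -0.    -1.   ] q6 1.19 | shift [1.7 0.1 0.7] turn -0.09
[ 0.44933648  0.00758283 -0.08771105]
```

>>> move_arm(commands=[[0.9,1,0,0,0],[0.9,1.2,0,0,0],[0.9,1.2,0,0,0],[0.6,1.2,0,0,0],[0.2,1.2,0,0,0],[-0.15,1.2,0,0,0],[-0.15,1.2,0,0,0],[-0.15,1.2,0,0,0]])

```text
time: 30.75
position: [0.6339, -0.0608, 0.0811]
tool_rot: [0.706, 0.038, -0.706, 0.038]
ft_force: [0.6, 1.0, 0.2]
grip_width: 0.0457
```

>>> move_arm(commands=[[-0.15,0,0,0,0],[-0.15,-20,0,0,0],[-0.15,-50,0,0,0],[-0.15,-65,30,10,2],[-0.15,-65,60,25,2],[-0.15,-65,98,40,2],[-0.15,-65,135,55,2],[-0.15,-65,172,70,2]])

```text
time: 31.42
position: [0.5823, -0.2408, 0.1465]
tool_rot: [0.707, 0.026, -0.706, 0.026]
ft_force: [0.4, 0.0, -0.2]
grip_width: 0.05
```

```bash
python3 - <<'E'
from h import *
plan(.535,-.356,.11,93.2)
p=cam("scene");im=cv2.cvtColor(p["image"],cv2.COLOR_RGB2BGR)
cv2.imwrite("pics/s23c.png",cv2.resize(im[110:380,170:460],(644,600),interpolation=2))
E
```

```text
t 31.42 pos [ 0.5823 -0.2408  0.1465] yaw -85.76 tilt [ 0. -0. -1.] q6 0.93 | shift [ 36.5 111.4  55.7] turn 1.04
```

View pics/s23c.png

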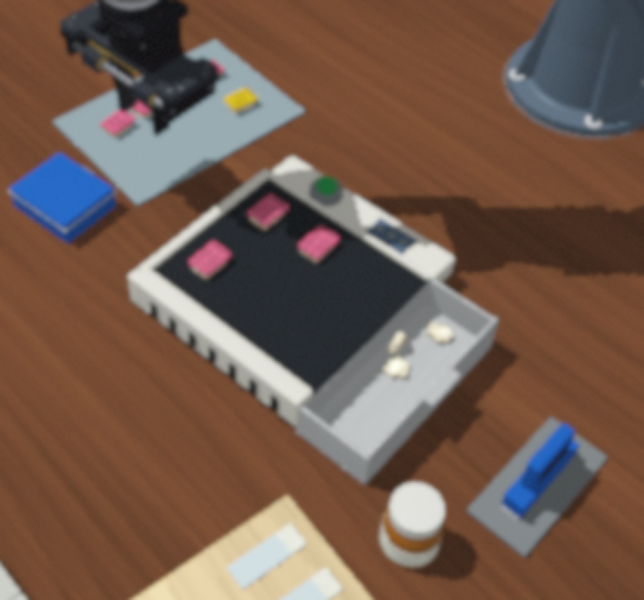

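Three placed. Next: block D.

>>> move_arm(commands=[[-0.15,0,35,18,1],[-0.15,10,70,36,1],[-0.15,25,100,50,1],[-0.15,36,111,56,1],[-0.15,36,111,56,1],[-0.15,36,111,56,1]])

```text
time: 31.97
position: [0.5344, -0.3536, 0.1091]
tool_rot: [-0.706, -0.02, 0.707, -0.018]
ft_force: [0.7, 0.5, -0.6]
grip_width: 0.0498
```

```bash
python3 - <<'E'
from h import *
p=look();save(p,"w24");plan(.547,-.3582,.0325,93.2)
E
```

```text
pink px [285. 261.] w [ 0.5077 -0.3605] size [0.0275 0.0172] short-axis yaw 8.5
pink px [285. 203.] w [ 0.547 -0.358] size [0.0277 0.0407] short-axis yaw 97.7
t 32.07 pos [ 0.5358 -0.3527  0.1104] yaw -86.75 tilt [ 0.     0.001 -1.   ] q6 0.76 | shift [ 77.9   6.2 -10.9] turn 0.05
```

View pics/w24.png

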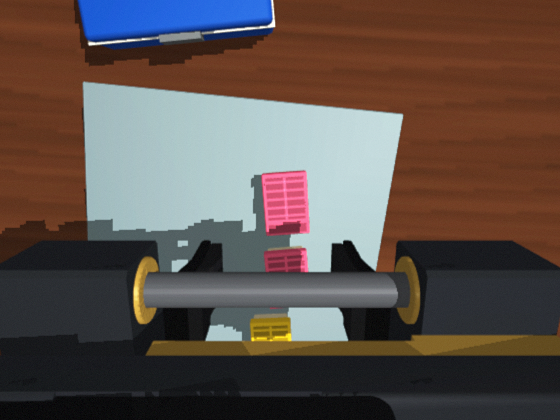

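>>> move_arm(commands=[[-0.15,20,6,-11,-1.5],[-0.15,50,6,-11,-1.5],[-0.15,68,6,-11,-1.5],[-0.15,77,6,-11,-1.5],[-0.15,78,6,-11,-1.5],[-0.15,78,6,-11,-1.5],[0.3,78,6,-11,-1.5],[0.7,78,6,-11,-1.5]])

```text
time: 32.73
position: [0.5475, -0.3601, 0.0338]
tool_rot: [0.707, 0.028, -0.706, 0.03]
ft_force: [0.4, -0.1, 0.1]
grip_width: 0.0431
```

>>> move_arm(commands=[[0.9,0,0,0,0],[0.9,0,0,0,0],[0.9,0,0,0,0],[0.9,0,0,0,0]])

```text
time: 33.07
position: [0.5468, -0.36, 0.033]
tool_rot: [0.707, 0.029, -0.706, 0.029]
ft_force: [-0.3, 0.9, 4.0]
grip_width: 0.0276
```

```bash
python3 - <<'E'
from h import *
plan(*plw(.05,0),.13,96.2);print(robot.get_obs()["ft_force"])
p=cam("wrist");save(p,"w25")
E
```

```text
t 33.07 pos [ 0.5468 -0.36    0.033 ] yaw -85.33 tilt [ 0.001 -0.001 -1.   ] q6 0.74 | shift [ -97.2 -364.9 -109. ] turn -1.53
[-0.27500725  0.86305735  3.9835191 ]
```

View pics/w25.png

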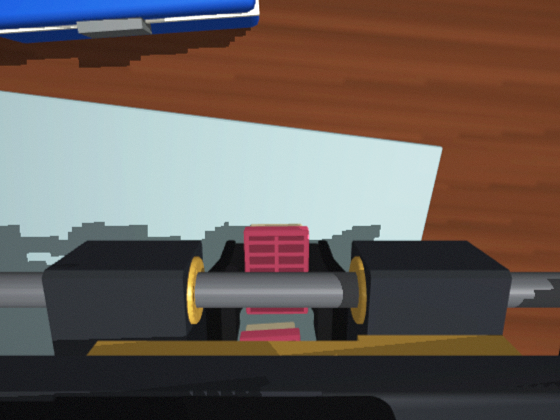

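>>> move_arm(commands=[[0.9,-35,0,0,0],[0.9,-70,0,0,0],[0.9,-97,-20,-6,-1.5],[0.9,-97,-58,-17,-1.5],[0.9,-97,-97,-29,-1.5],[0.9,-97,-136,-41,-1.5],[0.9,-97,-175,-53,-1.5],[0.9,-97,-214,-64,-1.5]])

```text
time: 33.78
position: [0.5928, -0.1395, 0.1291]
tool_rot: [0.706, 0.038, -0.706, 0.038]
ft_force: [0.1, 0.4, -0.4]
grip_width: 0.0274
```

>>> move_arm(commands=[[0.9,0,-38,-11,0],[0.9,0,-76,-23,0],[0.9,0,-114,-34,0],[0.9,0,-140,-42,0],[0.9,0,-151,-45,0],[0.9,0,-151,-45,0],[0.9,0,-151,-45,0],[0.9,0,-151,-45,0]])

```text
time: 34.45
position: [0.6211, 0.0122, 0.1289]
tool_rot: [-0.706, -0.037, 0.706, -0.038]
ft_force: [-0.1, -0.4, -1.2]
grip_width: 0.0282
```

```bash
python3 - <<'E'
from h import *
p=cam("wrist");save(p,"w26");plan(*plw(.05,0),.082,96.2);print(robot.get_obs()["grip_width"])
E
```

```text
t 34.5 pos [0.6211 0.0119 0.129 ] yaw -83.94 tilt [-0.    -0.001 -1.   ] q6 1.31 | shift [47.  -0.3 -4.6] turn -0.14
0.027567961648632257
```

View pics/w26.png

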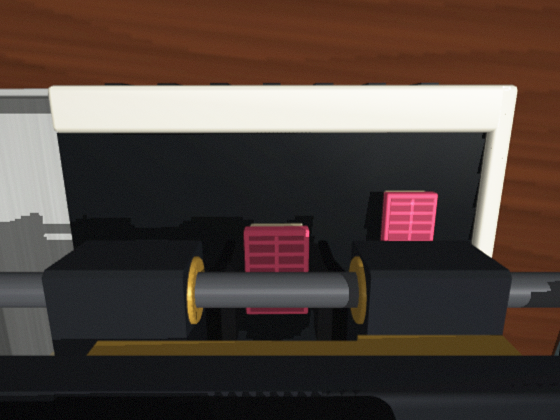

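>>> move_arm(commands=[[0.9,20,0,-3,0],[0.9,38,0,-3,0],[0.9,45,0,-3,0],[0.9,47,0,-3,0],[0.9,48,0,-3,0],[0.9,48,0,-3,0],[0.9,48,0,-3,0]])

```text
time: 35.08
position: [0.6248, 0.0138, 0.0818]
tool_rot: [0.707, 0.038, -0.705, 0.038]
ft_force: [0.4, -0.6, -0.5]
grip_width: 0.0275
```

```bash
python3 - <<'E'
from h import *
plan(*plw(.05,0),.0812,96.2);print(robot.get_obs()["ft_force"])
E
```

```text
t 35.08 pos [0.6248 0.0138 0.0818] yaw -83.85 tilt [ 0.002 -0.    -1.   ] q6 1.31 | shift [ 0.6  1.3 -0.6] turn -0.05
[ 0.41578199 -0.55852771 -0.45381764]
```

>>> move_arm(commands=[[0.9,0.4,0,0,0],[0.9,0.4,0,0,0],[0.9,0.4,0,0,0],[0.6,0.4,0,0,0],[0.2,0.4,0,0,0],[-0.15,0.4,0,0,0],[-0.15,0.4,0,0,0],[-0.15,0.4,0,0,0]])

```text
time: 35.75
position: [0.6242, 0.0142, 0.0807]
tool_rot: [-0.706, -0.038, 0.706, -0.038]
ft_force: [0.3, 0.5, -0.6]
grip_width: 0.0458
```

>>> move_arm(commands=[[-0.15,0,0,0,0],[-0.15,-20,0,0,0],[-0.15,-50,0,0,0],[-0.15,-65,30,10,0],[-0.15,-65,65,22,0],[-0.15,-65,102,35,0],[-0.15,-65,140,48,0],[-0.15,-65,178,61,0]])

```text
time: 36.42
position: [0.5823, -0.1707, 0.146]
tool_rot: [0.706, 0.038, -0.706, 0.039]
ft_force: [0.9, 0.5, -0.6]
grip_width: 0.0502
```

```bash
python3 - <<'E'
from h import *
plan(.482,-.36,.11,95.5)
p=cam("scene");im=cv2.cvtColor(p["image"],cv2.COLOR_RGB2BGR)
cv2.imwrite("pics/s27c.png",cv2.resize(im[110:380,170:460],(644,600),interpolation=2))
E
```

```text
t 36.42 pos [ 0.5823 -0.1707  0.146 ] yaw -83.76 tilt [ 0. -0. -1.] q6 0.99 | shift [ 36.  177.3 120.2] turn 0.74
```

View pics/s27c.png

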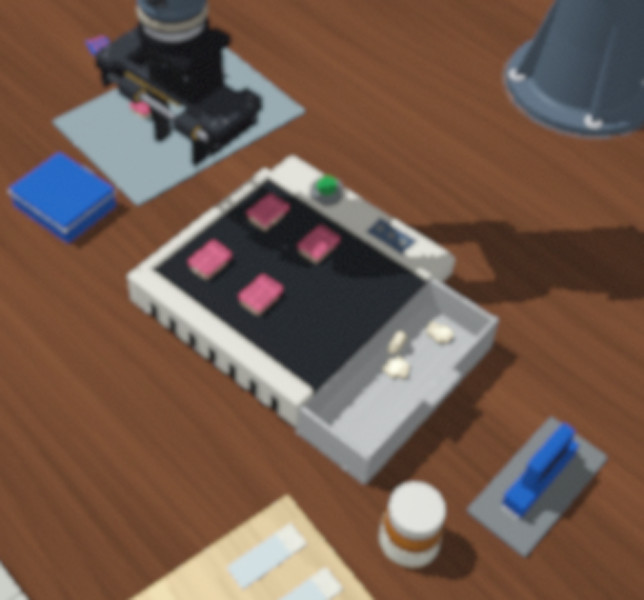

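Four placed. Now block E.

>>> move_arm(commands=[[-0.15,0,33,22,0.7],[-0.15,0,66,45,0.7],[-0.15,0,99,67,0.7],[-0.15,10,132,90,0.7],[-0.15,25,160,110,0.7],[-0.15,36,177,120,0.7],[-0.15,36,177,120,0.7],[-0.15,36,177,120,0.7]])

```text
time: 37.13
position: [0.4816, -0.3589, 0.109]
tool_rot: [-0.706, -0.033, 0.707, -0.032]
ft_force: [1.0, 0.1, -0.2]
grip_width: 0.0503
```

```bash
python3 - <<'E'
from h import *
p=look();save(p,"w28");plan(.4955,-.3625,.0325,95.5)
E
```

```text
pink px [285. 202.] w [ 0.4952 -0.3624] size [0.0276 0.0406] short-axis yaw 98.2
yellow px [265. 258.] w [ 0.456  -0.3531] size [0.0273 0.0176] short-axis yaw 5.8
t 37.23 pos [ 0.4829 -0.3574  0.1099] yaw -84.49 tilt [ 0.  0. -1.] q6 0.65 | shift [ 77.4   6.3 -12.1] turn 0.01
```

View pics/w28.png

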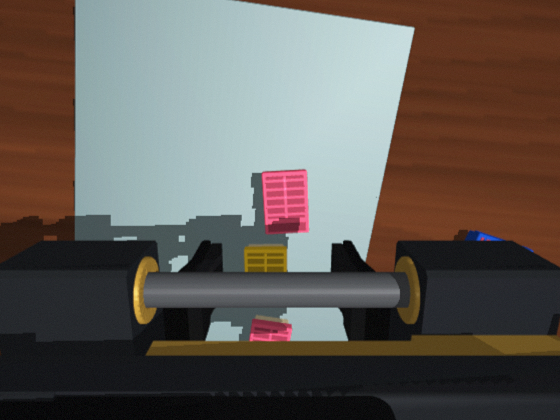

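>>> move_arm(commands=[[-0.15,20,6,-12,-1.5],[-0.15,50,6,-12,-1.5],[-0.15,68,6,-12,-1.5],[-0.15,77,6,-12,-1.5],[-0.15,77,6,-12,-1.5],[-0.15,77,6,-12,-1.5],[0.3,77,6,-12,-1.5],[0.7,77,6,-12,-1.5]])

```text
time: 37.9
position: [0.496, -0.3636, 0.0343]
tool_rot: [0.706, 0.042, -0.705, 0.044]
ft_force: [-0.7, 0.9, 0.0]
grip_width: 0.0435
```

>>> move_arm(commands=[[0.9,0,0,0,0],[0.9,0,0,0,0],[0.9,0,0,0,0],[0.9,0,0,0,0]])

```text
time: 38.23
position: [0.4953, -0.3635, 0.0335]
tool_rot: [0.706, 0.043, -0.705, 0.043]
ft_force: [-0.1, 0.1, 4.3]
grip_width: 0.0279
```

```bash
python3 - <<'E'
from h import *
plan(*plw(0.0,.07),.13,96.2);print(robot.get_obs()["ft_force"])
p=cam("wrist");save(p,"w29")
E
```

```text
t 38.23 pos [ 0.4953 -0.3635  0.0335] yaw -83.03 tilt [ 0.001 -0.001 -1.   ] q6 0.63 | shift [ -96.8 -428.  -126. ] turn 0.77
[-0.14638937  0.06059237  4.30327154]
```

View pics/w29.png

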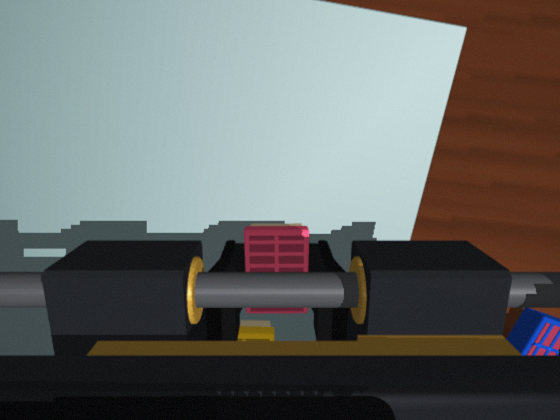

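>>> move_arm(commands=[[0.9,-35,0,0,0],[0.9,-70,0,0,0],[0.9,-97,-20,-6,0.7],[0.9,-97,-58,-17,0.7],[0.9,-97,-97,-29,0.7],[0.9,-97,-136,-40,0.7],[0.9,-97,-175,-51,0.7],[0.9,-97,-214,-63,0.7]])

```text
time: 38.95
position: [0.5311, -0.1413, 0.1297]
tool_rot: [-0.706, -0.038, 0.706, -0.038]
ft_force: [0.2, 0.2, -1.3]
grip_width: 0.0276
```

>>> move_arm(commands=[[0.9,0,-38,-11,0],[0.9,0,-76,-23,0],[0.9,0,-114,-34,0],[0.9,0,-152,-45,0],[0.9,0,-190,-56,0],[0.9,0,-214,-63,0],[0.9,0,-214,-63,0],[0.9,0,-214,-63,0]])

```text
time: 39.62
position: [0.5705, 0.0781, 0.1294]
tool_rot: [-0.706, -0.04, 0.706, -0.04]
ft_force: [0.6, -0.1, -0.1]
grip_width: 0.0277
```

```bash
python3 - <<'E'
from h import *
p=cam("wrist");p=cam("wrist");save(p,"w30");plan(*plw(0,.07),.082,96.2);print(robot.get_obs()["grip_width"])
E
```

```text
t 39.72 pos [0.5704 0.076  0.1295] yaw -83.72 tilt [-0.001 -0.    -1.   ] q6 1.4 | shift [47.5 -1.1  1.9] turn 0.08
0.02743965093877133
```

View pics/w30.png

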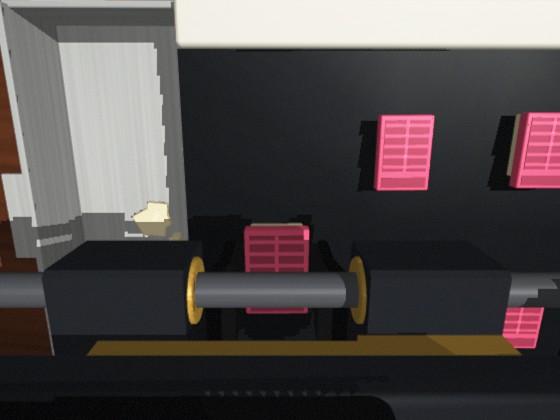

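>>> move_arm(commands=[[0.9,20,0,2,0],[0.9,38,0,2,0],[0.9,44,0,2,0],[0.9,46,0,2,0],[0.9,47,0,2,0],[0.9,47,0,2,0],[0.9,47,0,2,0]])

```text
time: 40.3
position: [0.5694, 0.076, 0.0835]
tool_rot: [0.707, 0.038, -0.705, 0.039]
ft_force: [0.7, -0.2, 0.4]
grip_width: 0.028
```

```bash
python3 - <<'E'
from h import *
plan(*plw(0,.07),.0815,96.2);print(robot.get_obs()["ft_force"])
E
```

```text
t 40.3 pos [0.5694 0.076  0.0835] yaw -83.75 tilt [ 0.002 -0.    -1.   ] q6 1.4 | shift [ 2.  -0.9  1. ] turn 0.05
[ 0.65129005 -0.17903995  0.43127799]
```

>>> move_arm(commands=[[0.9,1,0,0,0],[0.9,1.5,0,0,0],[0.9,1.5,0,0,0],[0.6,1.5,0,0,0],[0.2,1.5,0,0,0],[-0.15,1.5,0,0,0],[-0.15,1.5,0,0,0],[-0.15,1.5,0,0,0]])

```text
time: 40.97
position: [0.5687, 0.0764, 0.0812]
tool_rot: [-0.706, -0.039, 0.706, -0.039]
ft_force: [0.2, -0.3, 0.5]
grip_width: 0.0458
```

>>> move_arm(commands=[[-0.15,0,0,0,0],[-0.15,-20,0,0,0],[-0.15,-55,0,0,0],[-0.15,-90,0,20,0],[-0.15,-100,20,50,0],[-0.15,-100,20,70,0],[-0.15,-100,20,80,0],[-0.15,-100,20,80,0]])

```text
time: 41.63
position: [0.4886, 0.0479, 0.1811]
tool_rot: [-0.705, -0.039, 0.707, -0.038]
ft_force: [0.2, -0.4, -0.5]
grip_width: 0.0502
```

```bash
python3 - <<'E'
from h import *
p=cam("wrist");p=cam("wrist");save(p,"w31");blocks(p,z=.066)
p=cam("scene");save(p,"s31");im=cv2.cvtColor(p["image"],cv2.COLOR_RGB2BGR)
cv2.imwrite("pics/s31c.png",cv2.resize(im[110:380,170:460],(644,600),interpolation=2))
print(plw(-.132,-.06))
plan(.449,-.06,.15)
E
```

```text
pink px [348. 170.] w [0.5247 0.0024] size [0.0293 0.0412] short-axis yaw 96.3
pink px [460. 167.] w [ 0.5348 -0.0729] size [0.0435 0.0306] short-axis yaw 89.2
pink px [246.  90.] w [0.5687 0.0763] size [0.0285 0.0414] short-axis yaw 98.3
pink px [474.  21.] w [ 0.6252 -0.0604] size [0.0293 0.024 ] short-axis yaw 14.8
pink px [354.  22.] w [0.6165 0.0136] size [0.0275 0.025 ] short-axis yaw 10.1
yellow px [353. 345.] w [ 0.3911 -0.0229] size [0.3148 0.0164] short-axis yaw 17.4
yellow px [413. 290.] w [ 0.4413 -0.0594] size [0.009  0.0524] short-axis yaw 97.3
yellow px [145. 290.] w [0.4194 0.1379] size [0.0545 0.0173] short-axis yaw 93.0
[ 0.45115203 -0.06670497]
t 41.78 pos [0.4928 0.0479 0.181 ] yaw -83.71 tilt [ 0.001  0.    -1.   ] q6 1.33 | shift [ 30.9 102.4  55.4] turn 0
```

View pics/w31.png

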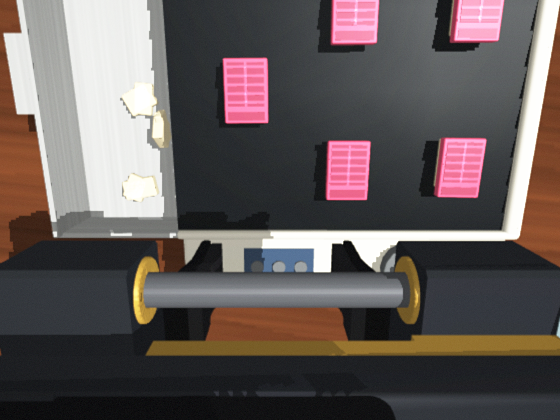

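View pics/s31c.png

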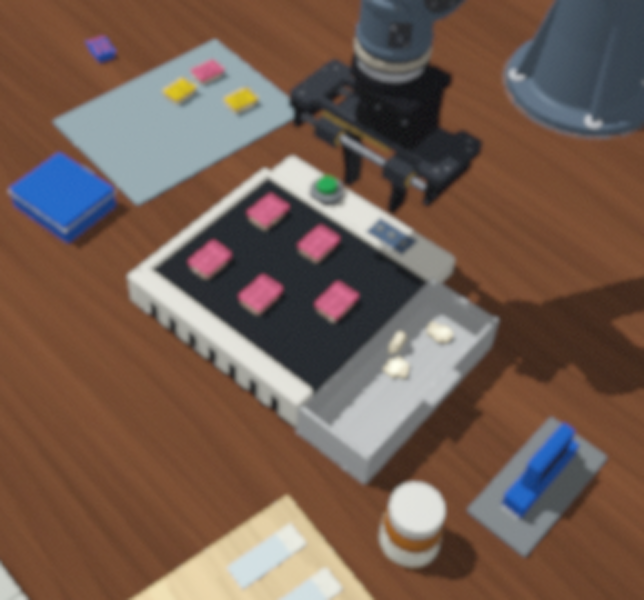

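>>> move_arm(commands=[[0.5,0,30,25,0],[1,0,60,50,0],[1,0,90,75,0],[1,0,103,90,0],[1,0,103,95,0],[1,0,103,95,0],[1,0,103,95,0]])

```text
time: 42.37
position: [0.4095, -0.0649, 0.181]
tool_rot: [0.706, 0.039, -0.706, 0.039]
ft_force: [0.1, 0.3, 0.4]
grip_width: 0.0114
```

```bash
python3 - <<'E'
from h import *
p=cam("wrist");p=cam("wrist");save(p,"w32")
h=cv2.cvtColor(p["image"],cv2.COLOR_RGB2HSV)
m=((h[...,0]>50)&(h[...,0]<85)&(h[...,1]>120)&(h[...,2]>50)).astype(np.uint8)
c=max(cv2.findContours(m,0,2)[0],key=cv2.contourArea);rc=cv2.minEnclosingCircle(c);print(rc,px2w(p,*rc[0],.063))
for x in robot.regions_of(p,"chill_button_top"): print(x["p"],x["bbox"])
plan(.449,-.06,.11)
E
```

```text
((274.15509033203125, 149.721923828125), 18.917160034179688) [ 0.45231837 -0.05872843  0.063     ]
t 42.52 pos [ 0.4095 -0.0644  0.1812] yaw -83.61 tilt [ 0.001 -0.    -1.   ] q6 1.03 | shift [ 71.2   0.  -39.7] turn 0
```

View pics/w32.png

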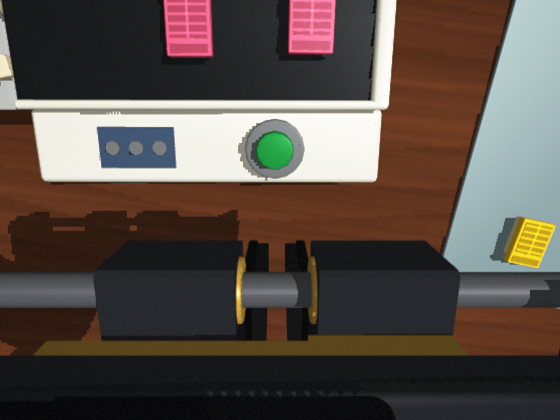

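>>> move_arm(commands=[[1,10,0,-20,0],[1,40,0,-41,0],[1,65,0,-41,0],[1,80,0,-41,0],[1,82,0,-41,0],[1,82,0,-41,0],[1,82,0,-41,0]])

```text
time: 43.1
position: [0.4496, -0.0602, 0.0996]
tool_rot: [0.706, 0.039, -0.706, 0.039]
ft_force: [0.4, 0.5, -0.0]
grip_width: 0.0006
```

```bash
python3 - <<'E'
from h import *
plan(.4507,-.0594,.083);o=robot.get_obs();print(o["grip_width"],o["ft_force"])
p=cam("scene");im=cv2.cvtColor(p["image"],cv2.COLOR_RGB2BGR)
cv2.imwrite("pics/s33c.png",cv2.resize(im[110:310,200:420],(660,600),interpolation=2))
E
```

```text
t 43.1 pos [ 0.4496 -0.0602  0.0996] yaw -83.66 tilt [ 0.001 -0.    -1.   ] q6 1.08 | shift [16.6 -0.7 -1.2] turn 0
0.0005968519156974172 [ 0.43492992  0.45441086 -0.00575373]
```

View pics/s33c.png

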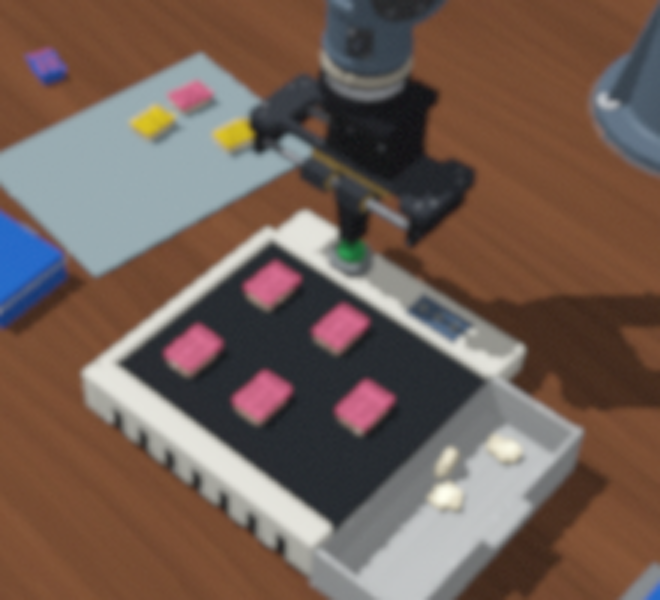

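Fingers are right over the button; press.

>>> move_arm(commands=[[1,5,0,-1,0],[1,10,0,-1,0],[1,13,0,-1,0],[1,15,0,-1,0],[1,16,0,-1,0],[1,17,0,-1,0],[1,17,0,-1,0],[1,17,0,-1,0]])

```text
time: 43.82
position: [0.4509, -0.0607, 0.0833]
tool_rot: [0.707, 0.038, -0.705, 0.039]
ft_force: [0.7, 1.0, 11.3]
grip_width: 0.0004
```

>>> move_arm(commands=[[1,0.5,0,0,0],[1,1,0,0,0],[1,1,0,0,0]])

```text
time: 44.07
position: [0.4509, -0.0607, 0.0831]
tool_rot: [0.707, 0.038, -0.705, 0.039]
ft_force: [-2.0, 1.5, 19.3]
grip_width: 0.0007
```

>>> move_arm(commands=[[1,0,0,0,0],[1,-10,0,0,0],[1,-40,0,0,0],[1,-80,0,0,0],[1,-110,0,0,0],[1,-120,0,20,0],[1,-120,0,20,0],[1,-120,0,20,0]])

```text
time: 44.73
position: [0.4291, -0.0623, 0.2013]
tool_rot: [-0.706, -0.039, 0.706, -0.038]
ft_force: [-0.5, -0.5, 0.6]
grip_width: 0.0006
```

```bash
python3 - <<'E'
from h import *
o=robot.get_obs();print(o["time"],o["position"],o["ft_force"],o["joint_velocities"].round(3))
p=cam("scene");save(p,"s34");im=cv2.cvtColor(p["image"],cv2.COLOR_RGB2BGR)
cv2.imwrite("pics/s34c.png",cv2.resize(im[110:380,170:460],(644,600),interpolation=2))
p=cam("top");save(p,"t34")
E
```

```text
44.7333 [ 0.42912827 -0.06233538  0.20130411] [-0.50357016 -0.53471244  0.63573882] [ 0.005  0.044 -0.017  0.005 -0.019 -0.   ]
```

View pics/s34c.png

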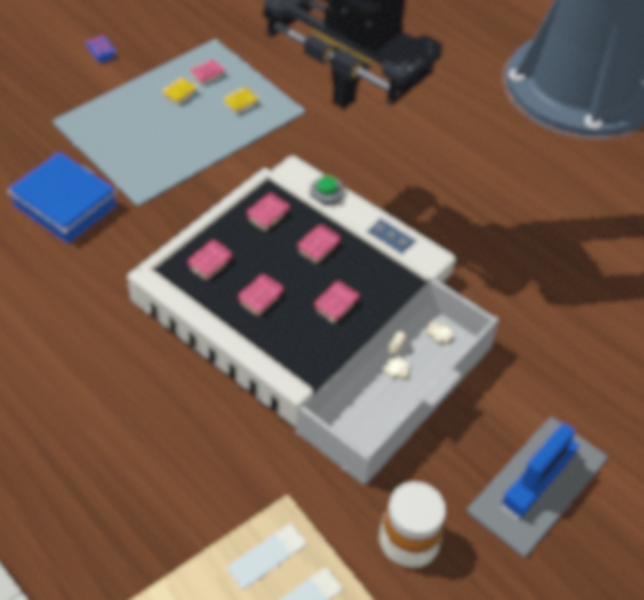

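View pics/t34.png

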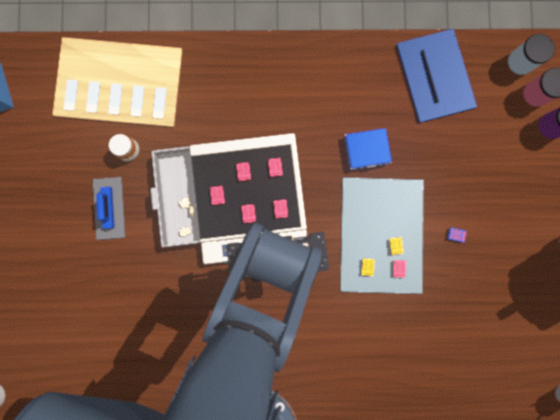

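```bash
python3 - <<'E'
from h import *
print(robot.hand_in())
E
```

```text
the job is handed in; nothing more can be done
None
```

The job is finished and handed in at about 45 s on the robot's clock; no verdict came back.

- **Chips:** Two scraper sweeps pushed all three wax chips off the plate into the tray. One of them leans on edge against the tray wall, but it is inside the tray.
- **Scraper:** It stands upright and centred on its rest.
- **Blocks:** Five pink blocks lie flat, wax side down, on the plate. The sixth pink block and both yellow ones are still on the mat.
- **Chill button:** I pressed it until it stopped. The tool came to rest at the fully-in height with about 19 N on it, and I then backed off.

The last scene and top pictures agreed with all of this. The stain jar and slide box had not visibly moved, the arm was clear with nothing in the gripper, and I saw no knocked block or grip slip during the run.

Two small disagreements came up, neither of which affected the result:
- The wrist and top cameras differed by up to about 4 mm while the arm was still settling.
- The force sensor read about 4 to 5 N upward each time the fingers closed on a block on the mat.

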